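Load a sample tray and start a warming run

TASK

Clear the empty steel cup off the warming plate onto the cork mat, and stand all the squat capped sample jars upright in the steel tray where it is. Then carry the loaded tray level to the warming station and set it centred and square on the plate, and move the temperature probe from its wooden rest into the well in the console, pushed fully home. Only when tray and probe are both in place, push the power lever fully over to on (away from the robot); leave everything else on the bench where it stands.

Things in the scene. Friction and masses are not known exactly. Their poses are not given: they have to be found in the camera images.
- jar1: squat capped amber glass sample jar, 52 mm diameter, 50 mm tall (body 39 mm, then a white cap 50 mm diameter), about 90 g. Origin: centre of its underside, z up along the jar. May be absent (None): 2 to 4 of jar1 to jar4 are present.
- jar2: squat capped amber glass sample jar, 52 mm diameter, 50 mm tall (body 39 mm, then a white cap 50 mm diameter), about 90 g. Origin: centre of its underside, z up along the jar. May be absent (None): 2 to 4 of jar1 to jar4 are present.
- jar3: squat capped amber glass sample jar, 52 mm diameter, 50 mm tall (body 39 mm, then a white cap 50 mm diameter), about 90 g. Origin: centre of its underside, z up along the jar. May be absent (None): 2 to 4 of jar1 to jar4 are present.
- jar4: squat capped amber glass sample jar, 52 mm diameter, 50 mm tall (body 39 mm, then a white cap 50 mm diameter), about 90 g. Origin: centre of its underside, z up along the jar. May be absent (None): 2 to 4 of jar1 to jar4 are present.
- tray: steel tray, 320 g, on the bench across from the station. Open box 220 (its x) by 160 mm (its y), 24 mm high, walls and floor 4 mm. Across its middle (x = 0) a fixed arch handle runs along y: 14 by 6 mm uprights at y = +-74 mm carry a straight grey bar. Room for two jars each side of the arch, e.g. at x = +-65, y = +-43 mm. Origin: centre of its underside.
- handle (a point): centre of the tray's handle bar, 126 mm above the tray's underside and straight above its origin. The bar lies along the tray's y, 154 mm long, 14 mm wide (tray x), 22 mm tall.
- station: warming station fixed to the bench: low grey heater body 245 by 200 mm with an aluminium plate on top, and a white control console along its front (-x, towards the robot): 70 mm (x) by 200 mm (y), top 80 mm above the bench, centred 140 mm in front of the origin. Origin at bench height, 15 mm in front of the plate centre; x points away from the robot.
- plate (a point): centre of the upper face of the warming plate, 60 mm above the bench. The plate is 240 mm (station x) by 180 mm (station y): 10 mm larger than the tray all round. Axes as the station's.
- well (a point): centre of the mouth of the probe well, an upright round hole 11.5 mm wide and 70 mm deep, chamfered, framed by a flat square black bezel, in the console's top (80 mm above the bench), 60 mm to the +y side of the console's middle.
- power (a joint): the station's power lever on the console, in rad: 0 leaning fully towards the robot (off), 1.0 leaning fully away from the robot towards the plate (on); starts at 0 to 0.15 and stays where it is left. Light to push.
- power_tip (a point): tip of the black power lever, 70 mm long, that swings about an axis along the station's y; it stands on the -y end of the console.
- probe: pin-shaped wireless temperature probe, 102 mm long: steel stem 8 mm diameter and 60 mm long with a tapered point, then a black cylindrical head 26 mm diameter and 42 mm tall. 45 g. Origin: the stem's point, z up along the probe to the head. It starts standing in the wooden rest with its head's underside on the rest.
- rest: fixed wooden block 60 by 60 mm, 70 mm high, with an upright hole in its top that holds the probe at the start; it stands between the robot and the tray. Origin: centre of its underside.
- bottle: bystander: amber glass bottle, taller than the jars, 58 mm diameter, 115 mm tall. Origin: centre of its underside.
- beaker: bystander: glass beaker, 68 mm diameter, 90 mm tall. Origin: centre of its underside.
- scoop: bystander: steel scoop (spoon, 180 mm) lying crosswise on the bench beyond the jars.
- washjar: bystander: wide white plastic jar, 72 mm diameter, 100 mm tall, at one side of the bench. Origin: centre of its underside.
- cup: empty open steel cup with straight sides, 60 mm diameter, 70 mm tall, wall 3 mm, 120 g; it starts standing on the warming plate. Origin: centre of its underside, z up.
- mat: round cork mat fixed to the bench at one side (left or right), 110 mm diameter, 6 mm thick. Origin: centre of its underside.

How it is judged:
On the way, in this order (a step that is already met when the one before it is completed fails the run):
1. the cup stands on the cork mat and every jar present stands upright in the tray, the tray still on the bench (x of jar1 in the frame of tray between -0.1 and 0.1 m and y of jar1 in the frame of tray between -0.07 and 0.07 m and z of each of jar1, jar2, jar3, jar4 in the frame of tray below 0.015 m and angle between each of jar1, jar2, jar3, jar4's own z axis and vertical below 0.2 rad and x of jar2 in the frame of tray between -0.1 and 0.1 m and y of jar2 in the frame of tray between -0.07 and 0.07 m and x of jar3 in the frame of tray between -0.1 and 0.1 m and y of jar3 in the frame of tray between -0.07 and 0.07 m and x of jar4 in the frame of tray between -0.1 and 0.1 m and y of jar4 in the frame of tray between -0.07 and 0.07 m and horizontal distance between cup and mat below 0.04 m and height (world z) of each of cup, tray below 0.012 m and angle between cup's own z axis and vertical below 0.15 rad), for 0.3 s.
2. the tray is centred and square on the warming plate and the probe is fully in the well (in either order) (x of tray in the frame of plate between -0.015 and 0.015 m and y of tray in the frame of plate between -0.015 and 0.015 m and z of tray in the frame of plate between -0.005 and 0.006 m and angle between the x axis of tray and the x axis of station, either way round below 0.12 rad and horizontal distance between probe and well below 0.008 m and z of probe in the frame of well below -0.052 m and angle between probe's own z axis and vertical below 0.15 rad), for 0.3 s.
3. the power lever is on (value of joint power above 0.85 rad), for 0.2 s.
At the end, for the whole second after the job is handed in: Cup upright on the mat within 40 mm of its centre; jars upright (11 deg) on the tray floor; tray at rest on the plate, within 15 mm of centre each way and 7 deg of square; probe upright in the well, point at least 52 mm down (60 is home); lever beyond 0.85 rad (all of step 2 and x of jar1 in the frame of tray between -0.1 and 0.1 m and y of jar1 in the frame of tray between -0.07 and 0.07 m and z of each of jar1, jar2, jar3, jar4 in the frame of tray below 0.015 m and angle between each of jar1, jar2, jar3, jar4's own z axis and vertical below 0.2 rad and x of jar2 in the frame of tray between -0.1 and 0.1 m and y of jar2 in the frame of tray between -0.07 and 0.07 m and x of jar3 in the frame of tray between -0.1 and 0.1 m and y of jar3 in the frame of tray between -0.07 and 0.07 m and x of jar4 in the frame of tray between -0.1 and 0.1 m and y of jar4 in the frame of tray between -0.07 and 0.07 m and horizontal distance between cup and mat below 0.04 m and height (world z) of cup below 0.012 m and angle between cup's own z axis and vertical below 0.15 rad and value of joint power above 0.85 rad and linear speed of each of tray, probe below 0.02 m/s); the robot touches nothing.
It fails at once if the tray is tipped more than 15 degrees (angle between tray's own z axis and vertical above 0.26 rad).
It fails at once if a bystander (bottle, beaker, scoop, white jar) is moved more than 40 mm (distance of any of bottle, beaker, scoop, washjar from where it was at the start of the episode above 0.04 m).
It fails at once if the power lever is switched on before tray and probe are in place (value of joint power above 0.85 rad and (z of probe in the frame of well above -0.03 m or distance between tray and plate above 0.05 m)).
Of jar1, jar2, jar3, jar4 only 2 to 4 are there at a start; the rules pass over those that are not, and their reading is None.
At some moment in a run one of jar1, jar2, jar3, jar4, cup may be knocked a few centimetres aside while the robot is not near it.
It also fails if it takes over 210 s, if anything falls off the work surface, if the arm or the gripper's body presses on something with over 40 N, if the wrist force passes 120 N, or if a joint passes its speed limit or range.

ROBOT

A 6-joint arm with a two-finger parallel gripper is mounted at the origin on the work surface. World frame = base frame: x ahead of the robot, y to its left, z up, the work surface at z = 0. Lengths are in m, angles in rad, forces in N, time in s.
With the tool pointing down it reaches from about 0.25 to 0.725 m from the base axis. Payload 4 kg.
Tool frame: the origin (TCP) lies on the centre line of the jaws, within the pads' length; the fingertips stand 22 mm ahead of it and the grasp point (between the pads) lies 3 mm ahead of it (bot.tip_reach is the distance from the TCP to the fingertips, in m); z points along the fingers, y is the line along which they close (so a half turn about z gives the same grasp; the last joint's range is limited). The gripper opens to 85 mm and grips with 20 to 120 N. Pads are 22 mm wide; open, the fingers measure 114 mm over their backs; the gripper's body (76 mm by 85 mm) begins 54 mm behind the grasp point. The pads swing forward as they close: fully open they stand 13 mm farther back than shut.
Start: joints at [-1.331, 0.241, 0.005, 1.335, 0, 1.571], TCP at [0.119, -0.486, 0.253] pointing down, gripper open.
Joint ranges: [-2.72, 2.72], [-1.05, 1.87], [-1.09, 1.28], [-1.99, 2.15], [-1.42, 1.44], [-3.14, 3.14]. Speed limits (rad/s): [2.79, 2.79, 3.14, 3.14, 3.14, 3.14].

INTERFACE

Orientations are given as a unit quaternion [x, y, z, w].
In Python, from workcell import bot gives the robot as it stands. The module is installed in compiled form; this text tells all that it offers.
- The arm moves only by the tool apply_moves, never from a script. Its argument "commands" is a list of rows, each a list of 4 numbers: the shift along the tool's x, y, z scaled (see below), then the turn about the tool's z scaled (see below). In form: [[tx, ty, tz, roll], ...]. A call has exactly 5 rows; each row shifts and turns the commanded pose from where the row before left it, along the tool's axes as they then stand; what a row does not reach is not made up. The controller multiplies each number of a shift by 20 mm and each number of a turn by 60 degrees. A row lasts 1/12 s, in which the tool goes at most 41.7 mm and 7.16 degrees, less where a joint would pass 70% of its speed; a pose out of reach is approached as far as the arm can. A call with a number of a shift or a turn outside -1 to 1 is refused whole. A call with a gripper value outside its range is refused whole. "claw" is the closure, from 0 (fully open) to 1 (shut), set as the call begins (left out, the last holds). The fingers move at their own pace and stop on an object; the grip force is fixed at half the most. Time passes only in rows, so rows that do not move let the fingers close, or fill a call up. It gives the time, the measured TCP pose, the force, the opening and the grip force at its end, in the units of the state.
- bot.get_obs(): the state, without advancing time (a new reading comes with each control period).
- bot.camera(name): name is "side" or "top"; returns a dict with "image" (420x560x3 uint8, blue, green, red), "camera_matrix" (3x3 intrinsics, pixels), "k1" (the pictures are not rectified: a ray, as slopes to the right and down, at radius r is drawn at 1 + k1 r^2 times it, then the intrinsics apply), "R" (3x3) and "t" (3): a world point X has camera coordinates R X + t. Camera axes: x right, y down, z forward; pixel columns grow to the right and rows downward; lengths in m; the calibration is good to about 2 mm. A picture is of the moment at which its call begins. There is no depth.
- bot.job_done(): hands the job in; it is judged then, once.
The state is a dict: "clock": time; "joint_pos": joint angles; "joint_vel": joint speeds; "tau": joint torques, N m; "eef_pos": TCP position; "tool_rot": TCP orientation; "ft_force": force on the tool from outside, world axes, zero at the start; "ft_torque": the same for the moment, N m; "grip_width": finger opening in m; "grasp_force": force on a finger pad.
Only numpy, scipy, OpenCV 4.12 (cv2) and the standard library are available. Lean on these libraries where they do the work, as an engineer would, in place of code of your own. Each camera call takes 0.05 s, during which the arm holds its last target. There are 200 camera calls.

## Working session

There is one attempt and no reset: what is moved stays moved. The work goes in short steps, Python scripts to look and compute and a tool call to move; the robot and the scene stay as the last step left them, time stands still between calls to the robot, and variables do not carry over. Pictures are saved under pics/ and viewed, at most 14 in all, crops included, and the job is handed in when it is done.

Besides the shell and the picture viewer there is one more tool, called after "Emit:" as a command line: name --pt "numbers of a row" for each row, then --argument value for the rest. apply_moves: Moves the arm, as the interface text tells. Shifts and turns lie within -1 to 1; 1 stands for 20 mm of shift or 60 degrees of turn. Its arguments: {"type":"object","properties":{"commands":{"type":"array","items":{"type":"array","items":{"type":"number","minimum":-1,"maximum":1}}},"claw":{"type":"number"}},"required":["commands"]}

```bash
mkdir -p pics
cat > h.py <<'E'
import numpy as np, cv2
from workcell import bot
def cam(n):
    return bot.camera(n)
def ray(c,u,v):
    K=np.array(c["camera_matrix"]);k=c["k1"]
    d=np.array([(u-K[0,2])/K[0,0],(v-K[1,2])/K[1,1]]);
    s=d.copy()
    for _ in range(30): s=d/(1+k*(s@s))
    R=np.array(c["R"]);t=np.array(c["t"])
    return -R.T@t, R.T@np.array([s[0],s[1],1.])
def onz(c,u,v,z):
    o,d=ray(c,u,v); return (o+d*(z-o[2])/d[2])
def proj(c,X):
    K=np.array(c["camera_matrix"]);p=np.array(c["R"])@np.array(X)+np.array(c["t"]);s=p[:2]/p[2];s=s*(1+c["k1"]*(s@s))
    return K[0,0]*s[0]+K[0,2],K[1,1]*s[1]+K[1,2]
def st():
    o=bot.get_obs();print({k:np.round(o[k],4).tolist() for k in("clock","eef_pos","tool_rot","joint_pos","ft_force","grip_width","grasp_force")})
E
python3 - <<'E'
from h import *
st()
for n in("top","side"):
    c=cam(n);cv2.imwrite(f"pics/{n}0.png",cv2.resize(c["image"],(800,600),interpolation=cv2.INTER_CUBIC));print(n,np.round(c["camera_matrix"],1).tolist(),c["k1"],(-np.array(c["R"]).T@c["t"]).round(3))
E
```

```text
{'clock': 0.0, 'eef_pos': [0.1186, -0.4851, 0.2524], 'tool_rot': [0.9928, 0.1196, -0.0001, -0.001], 'joint_pos': [-1.331, 0.2414, 0.0037, 1.3352, 0.0, 1.5708], 'ft_force': [-0.3196, 0.1136, -0.0291], 'grip_width': 0.0852, 'grasp_force': 0.0}
top [[387.5, 0.0, 280.5], [0.0, 387.5, 215.6], [0.0, 0.0, 1.0]] -0.06288144578553975 [0.435 0.018 1.177]
side [[520.7, 0.0, 283.6], [0.0, 520.7, 207.0], [0.0, 0.0, 1.0]] -0.19779886131462848 [ 0.484 -1.027  0.907]
```

View pics/top0.png

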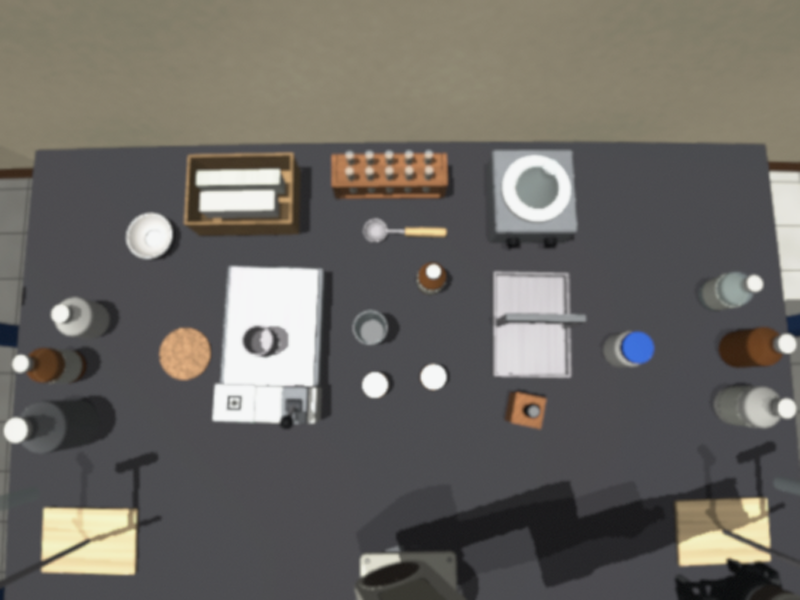

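View pics/side0.png

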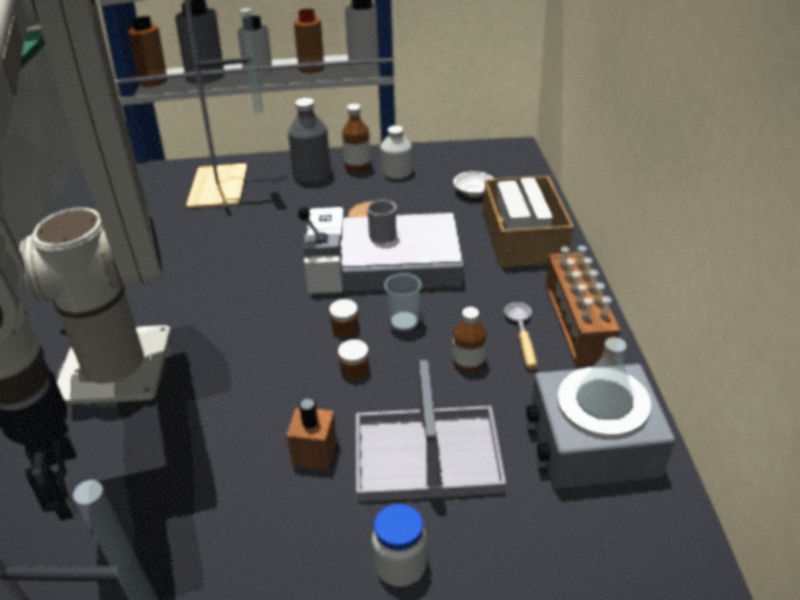

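The top view (800-wide) shows two jars at (375,385) and (433,377), the cup at (262,341) on the plate, the mat at (185,354), the tray around (532,325) and the probe at (533,410). The well bezel is at (234,403) and the lever tip near (287,422). Next I measure these.

```bash
cat > meas.py <<'E'
from h import *
def blob(m,box,amin=30):
    x0,y0,x1,y1=[int(b*.7) for b in box]
    s=np.zeros_like(m);s[y0:y1,x0:x1]=m[y0:y1,x0:x1]
    cs,_=cv2.findContours(s,cv2.RETR_EXTERNAL,cv2.CHAIN_APPROX_NONE)
    cs=[c for c in cs if cv2.contourArea(c)>=amin]
    return max(cs,key=cv2.contourArea) if cs else None
def rect(c,cnt,z):
    p=np.array([onz(c,u,v,z)[:2] for u,v in cnt[:,0,:]],np.float32)*1000
    r=cv2.minAreaRect(p);return np.round(r[0],1).tolist(),np.round(r[1],1).tolist(),round(r[2],2)
def masks(c):
    h=cv2.cvtColor(c["image"],cv2.COLOR_BGR2HSV);H,S,V=cv2.split(h)
    u=lambda b:(b*255).astype(np.uint8)
    return H,S,V,u
E
python3 - <<'E'
from meas import *
c=cam("top");H,S,V,u=masks(c)
wh=u((V>150)&(S<60));co=u((S>90)&(V>90))
for n,b in(("jarA",(350,365,398,405)),("jarB",(412,360,455,395))): print(n,rect(c,blob(wh,b),.05))
print("mat",rect(c,blob(co,(150,320,218,390)),.006))
print("plate",rect(c,blob(wh,(205,260,335,384)),.06))
print("tray",rect(c,blob(u(V>110),(480,262,590,385)),.024))
print("console",rect(c,blob(wh,(205,386,285,430)),.08))
print("rest",rect(c,blob(u((S>100)&(V>50)),(500,385,555,435)),.07))
im=c["image"]
a=cv2.resize(im[150:310,140:260],None,fx=5,fy=5,interpolation=cv2.INTER_CUBIC)[200:,:]
b=cv2.resize(im[180:310,330:420],None,fx=4.6,fy=4.6,interpolation=cv2.INTER_CUBIC)
print(a.shape,b.shape)
o=np.zeros((600,800,3),np.uint8);a=a[:600,:400*1+200][:, :];o[:,:400]=cv2.resize(im[180:300,140:220],(400,600),interpolation=cv2.INTER_CUBIC);o[:,400:]=cv2.resize(im[185:305,335:415],(400,600),interpolation=cv2.INTER_CUBIC)
cv2.imwrite("pics/crop.png",o)
E
```

```text
jarA ([436.9, 63.8], [49.0, 48.7], 44.56)
jarB ([451.2, -54.8], [52.1, 48.9], 89.21)
mat ([505.6, 468.4], [108.9, 106.3], 89.65)
plate ([561.0, 272.5], [193.4, 237.9], 87.99)
tray ([558.7, -282.2], [195.0, 226.7], 88.09)
console ([401.7, 311.4], [139.4, 69.4], 89.6)
rest ([384.4, -235.7], [71.6, 62.9], 77.56)
(600, 600, 3) (598, 414, 3)
```

View pics/crop.png

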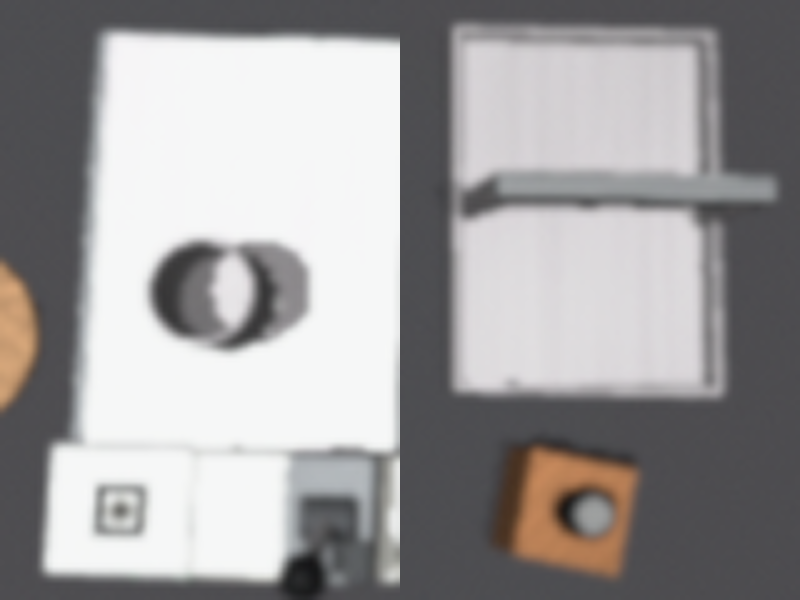

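Crop: the well is at full-image px (164,282), probe head top (373,287.6), cup rim centre about (181.5,238.6), and handle ends (354,222) and (390.4,222.6).

Run:
```python
from meas import *
c=cam("top");s=cam("side")
T=dict(well=(164,282,.08),probe=(373,287.6,.112),cup=(181.4,238.6,.13),hl=(354.4,222,.137),hr=(390.4,222.6,.137),
 t1=(425.6-335+0,0,0))
T.pop("t1")
for n,(x,y) in dict(tA=(453,25),tB=(717,30),tC=(723,395),tD=(453,392)).items(): T[n]=(335+(x-400)/5,185+y/5,.024)
for n,(x,y) in dict(cTL=(48,443),cBL=(42,574)).items(): T[n]=(140+x/5,180+y/5,.08)
for n,(x,y) in dict(pTL=(103,33),pBL=(82,440)).items(): T[n]=(140+x/5,180+y/5,.06)
T["pTR"]=(322*.7,268*.7,.06)
T["levertip"]=(140+302/5,180+575/5,.12)
def tri(a,b):
    (o1,d1),(o2,d2)=ray(c,*a),ray(s,*b)
    A=np.stack([d1,-d2],1);k=np.linalg.lstsq(A,o2-o1,rcond=None)[0];p,q=o1+k[0]*d1,o2+k[1]*d2
    return ((p+q)/2).round(4),round(float(np.linalg.norm(p-q)),4)
for n,v in T.items(): print(n,onz(c,*v).round(4), "side800",(np.array(proj(s,onz(c,*v)))/.7).round(0))
for n,a,b in(("lever",(200.4,295),(305,214)),("probe",(373,287.6),(308,405)),("well",(164,282),(325,217)),("jarA",(262.5,269.5),(343,311))): print(n,tri(a,np.array(b)*.7))
# refine white things
H,S,V,u=masks(s)
for n,b in(("jarA",(325,295,360,325)),("jarB",(335,335,372,366))):
    k=blob(u((V>140)&(S<70)),b);print(n,rect(s,k,.05))
cv2.imwrite("pics/side_st.png",cv2.resize(s["image"][125:225,190:335],(800,552),interpolation=cv2.INTER_CUBIC))
```

```text
well [0.4032 0.338  0.08  ] side800 [324. 218.]
probe [ 0.3821 -0.2404  0.112 ] side800 [306. 403.]
cup [0.5207 0.2787 0.13  ] side800 [379. 208.]
hl [ 0.5597 -0.191   0.137 ] side800 [421. 360.]
hr [ 0.5568 -0.2896  0.137 ] side800 [426. 406.]
tA [ 0.6716 -0.1907  0.024 ] side800 [490. 406.]
tB [ 0.667  -0.3529  0.024 ] side800 [505. 484.]
tC [ 0.4456 -0.3446  0.024 ] side800 [355. 492.]
tD [ 0.45   -0.1829  0.024 ] side800 [354. 412.]
cTL [0.4408 0.3799 0.08  ] side800 [341. 206.]
cBL [0.3679 0.3813 0.08  ] side800 [308. 208.]
pTL [0.6809 0.3615 0.06  ] side800 [451. 212.]
pBL [0.4425 0.3668 0.06  ] side800 [343. 217.]
pTR [0.6753 0.1696 0.06  ] side800 [461. 262.]
levertip [0.369 0.227 0.12 ] side800 [304. 231.]
lever (array([0.3733, 0.2185, 0.1633]), 0.0031)
probe (array([ 0.3833, -0.2413,  0.108 ]), 0.0029)
well (array([0.4046, 0.3376, 0.0814]), 0.0028)
jarA (array([0.4365, 0.0627, 0.0411]), 0.0021)
jarA ([437.6, 62.0], [51.0, 54.4], 15.08)
jarB ([452.0, -58.2], [52.1, 52.3], 83.93)
```

View pics/side_st.png

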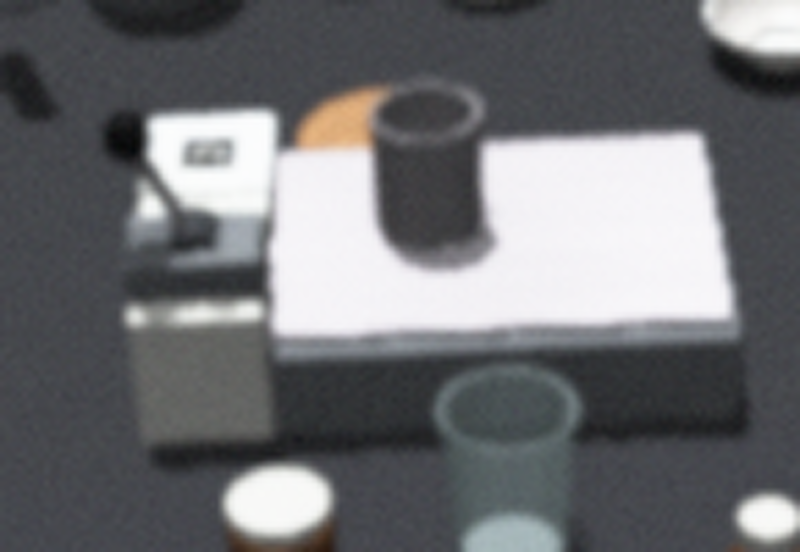

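Side crop agrees within about 3 mm: lever tip (125,135) leaning towards the robot, cup rim (428,110). Jars at (.4515,-.056) and (.437,.063); tray at (.558,-.268), yaw -1.9°; plate at (.558,.274); well at (.404,.338). I go above jar B.

Emit:
apply_moves --pt "0 0 0 0.1145" --pt "0 0 0 0.1145" --pt "0.724 -0.933 0 0" --pt "0.724 -0.933 0 0" --pt "0.724 -0.933 0 0" --claw 0

```text
clock: 0.67
eef_pos: [0.1623, -0.4291, 0.253]
tool_rot: [1.0, -0.001, -0.0, -0.0]
ft_force: [-0.1, 0.3, -0.3]
grip_width: 0.0856
grasp_force: 0.0
```

Emit:
apply_moves --pt "0.724 -0.933 0 0" --pt "0.724 -0.933 0 0" --pt "0.724 -0.933 0 0" --pt "0.724 -0.933 0 0" --pt "0.724 -0.933 0 0"

```text
clock: 1.08
eef_pos: [0.2351, -0.3354, 0.2533]
tool_rot: [1.0, -0.0, 0.0, -0.0]
ft_force: [1.8, 0.0, -0.4]
grip_width: 0.0855
grasp_force: 0.0
```

Emit:
apply_moves --pt "0.724 -0.933 0 0" --pt "0.724 -0.933 0 0" --pt "0.724 -0.933 0 0" --pt "0.724 -0.933 0 0" --pt "0.724 -0.933 0 0"

```text
clock: 1.5
eef_pos: [0.3075, -0.2421, 0.2534]
tool_rot: [1.0, -0.0, 0.0, 0.0]
ft_force: [0.4, -0.7, 0.3]
grip_width: 0.0856
grasp_force: 0.0
```

Emit:
apply_moves --pt "0.724 -0.933 0 0" --pt "0.724 -0.933 0 0" --pt "0.724 -0.933 0 0" --pt "0.724 -0.933 0 0" --pt "0.724 -0.933 0 0"

```text
clock: 1.92
eef_pos: [0.3799, -0.1487, 0.2533]
tool_rot: [1.0, 0.0, 0.0, 0.0]
ft_force: [0.7, -0.1, -0.3]
grip_width: 0.0855
grasp_force: 0.0
```

Emit:
apply_moves --pt "0.724 -0.933 0 0" --pt "0.724 -0.933 0 0" --pt "0.724 -0.933 0 0" --pt "0.724 -0.933 0 0" --pt "0.724 -0.933 0 0"

```text
clock: 2.33
eef_pos: [0.4523, -0.0555, 0.2533]
tool_rot: [1.0, 0.0, -0.0, 0.0]
ft_force: [0.6, -0.1, 0.0]
grip_width: 0.0857
grasp_force: 0.0
```

```bash
python3 -c "from h import *; st()"
```

```text
{'clock': 2.3333, 'eef_pos': [0.4523, -0.0555, 0.2533], 'tool_rot': [1.0, 0.0001, -0.0, 0.0], 'joint_pos': [-0.1219, 0.1531, -0.1048, 1.313, -0.0001, 3.0195], 'ft_force': [0.5791, -0.0986, 0.0185], 'grip_width': 0.0857, 'grasp_force': 0.0}
```

Emit:
apply_moves --pt "0 0 1 0" --pt "0 0 1 0" --pt "0 0 1 0" --pt "0 0 1 0" --pt "0 0 1 0"

```text
clock: 2.75
eef_pos: [0.4517, -0.0563, 0.1524]
tool_rot: [1.0, 0.0, 0.0, -0.0]
ft_force: [-0.6, 0.4, -0.7]
grip_width: 0.0858
grasp_force: 0.0
```

Emit:
apply_moves --pt "0 0 1 0" --pt "0 0 1 0" --pt "0 0 1 0" --pt "0 0 0.8 0" --pt "0 0 0.5 0"

```text
clock: 3.17
eef_pos: [0.4506, -0.0564, 0.0654]
tool_rot: [1.0, -0.0, -0.001, -0.0]
ft_force: [0.7, -0.7, 0.1]
grip_width: 0.0855
grasp_force: 0.0
```

Emit:
apply_moves --pt "0 0 0.4 0" --pt "0 0 0.4 0" --pt "0 0 0.4 0" --pt "0 0 0.15 0" --pt "0 0 0 0"

```text
clock: 3.58
eef_pos: [0.4514, -0.0565, 0.0398]
tool_rot: [1.0, -0.0, -0.001, -0.0]
ft_force: [0.1, 0.7, -0.1]
grip_width: 0.0854
grasp_force: 0.0
```

Emit:
apply_moves --pt "0 0 0 0" --pt "0 0 0 0" --pt "0 0 0 0" --pt "0 0 0 0" --pt "0 0 0 0" --claw 1

```text
clock: 4.0
eef_pos: [0.4526, -0.0566, 0.0414]
tool_rot: [1.0, 0.0, 0.001, 0.0]
ft_force: [-1.2, 0.0, 5.6]
grip_width: 0.0498
grasp_force: 61.9
```

Emit:
apply_moves --pt "0 0 0 0" --pt "0 0 0 0" --pt "0 0 0 0" --pt "0 0 -0.3 0" --pt "0 0 -0.5 0"

```text
clock: 4.42
eef_pos: [0.4509, -0.0564, 0.056]
tool_rot: [1.0, -0.0, -0.001, -0.0]
ft_force: [0.2, 0.4, -1.2]
grip_width: 0.0498
grasp_force: 62.2
```

Emit:
apply_moves --pt "0 0 -1 0" --pt "0 0 -1 0" --pt "0 0 -1 0" --pt "0 0 -1 0" --pt "0 0 -1 0"

```text
clock: 4.83
eef_pos: [0.4515, -0.0565, 0.1576]
tool_rot: [1.0, -0.0, -0.0, 0.0]
ft_force: [-0.1, 1.1, 0.1]
grip_width: 0.0498
grasp_force: 62.3
```

Emit:
apply_moves --pt "0 0 -1 0" --pt "0 0 -1 0" --pt "0 0 -1 0" --pt "0 0 -1 0" --pt "0 0 -1 0"

```text
clock: 5.25
eef_pos: [0.4513, -0.0565, 0.2576]
tool_rot: [1.0, -0.0, -0.0, 0.0]
ft_force: [0.6, -0.6, -1.6]
grip_width: 0.0499
grasp_force: 62.3
```

Emit:
apply_moves --pt "0.4 0.5 0 0" --pt "0.8 0.97 0 0" --pt "0.8 0.97 0 0" --pt "0.8 0.97 0 0" --pt "0.8 0.97 0 0"

```text
clock: 5.67
eef_pos: [0.5243, -0.1454, 0.2556]
tool_rot: [1.0, 0.0, -0.0, 0.0]
ft_force: [0.6, 1.3, 0.6]
grip_width: 0.05
grasp_force: 62.3
```

Emit:
apply_moves --pt "0.8 0.97 0 0" --pt "0.8 0.97 0 0" --pt "0.8 0.97 0 0" --pt "0.8 0.97 0 0" --pt "0.8 0.97 0 0"

```text
clock: 6.08
eef_pos: [0.6042, -0.2427, 0.255]
tool_rot: [1.0, -0.0, -0.001, -0.0]
ft_force: [-0.1, 0.2, -1.1]
grip_width: 0.05
grasp_force: 62.3
```

Emit:
apply_moves --pt "0.8 0.97 0 0" --pt "0.4 0.5 0 0" --pt "0 0 0 0" --pt "0 0 0 0" --pt "0 0 0 0"

```text
clock: 6.5
eef_pos: [0.6272, -0.2702, 0.2554]
tool_rot: [1.0, 0.0, -0.001, -0.0]
ft_force: [0.1, -0.7, -0.4]
grip_width: 0.0503
grasp_force: 62.3
```

Emit:
apply_moves --pt "0 0 1 0" --pt "0 0 1 0" --pt "0 0 1 0" --pt "0 0 1 0" --pt "0 0 1 0"

```text
clock: 6.92
eef_pos: [0.6272, -0.2693, 0.1562]
tool_rot: [1.0, 0.001, 0.0, 0.0]
ft_force: [-0.2, -0.4, -1.6]
grip_width: 0.05
grasp_force: 62.3
```

Emit:
apply_moves --pt "0 0 1 0" --pt "0 0 1 0" --pt "0 0 1 0" --pt "0 0 0.8 0" --pt "0 0 0.5 0"

```text
clock: 7.33
eef_pos: [0.6262, -0.2689, 0.0686]
tool_rot: [1.0, 0.001, -0.001, -0.001]
ft_force: [-0.1, -0.8, -0.9]
grip_width: 0.0497
grasp_force: 62.3
```

Emit:
apply_moves --pt "0 0 0.4 0" --pt "0 0 0.3 0" --pt "0 0 0.2 0" --pt "0 0 0.1 0" --pt "0 0 0 0"

```text
clock: 7.75
eef_pos: [0.628, -0.2706, 0.0506]
tool_rot: [1.0, 0.0, 0.0, 0.0]
ft_force: [-0.5, 0.6, -1.5]
grip_width: 0.0502
grasp_force: 62.3
```

Emit:
apply_moves --pt "0 0 0.1 0" --pt "0 0 0.1 0" --pt "0 0 0 0" --pt "0 0 0 0" --pt "0 0 0 0"

```text
clock: 8.17
eef_pos: [0.6279, -0.2706, 0.0465]
tool_rot: [1.0, -0.0, 0.0, 0.0]
ft_force: [0.7, 0.5, -1.0]
grip_width: 0.05
grasp_force: 62.3
```

Emit:
apply_moves --pt "0 0 0 0" --pt "0 0 0 0" --pt "0 0 0 0" --pt "0 0 0 0" --pt "0 0 0 0" --claw 0

```text
clock: 8.58
eef_pos: [0.6279, -0.2706, 0.0465]
tool_rot: [1.0, -0.0, 0.0, 0.0]
ft_force: [0.7, -0.4, 0.1]
grip_width: 0.0854
grasp_force: 0.0
```

Emit:
apply_moves --pt "0 0 -0.3 0" --pt "0 0 -0.6 0" --pt "0 0 -1 0" --pt "0 0 -1 0" --pt "0 0 -1 0"

```text
clock: 9.0
eef_pos: [0.6279, -0.2706, 0.1264]
tool_rot: [1.0, -0.0, 0.0, 0.0]
ft_force: [0.7, 1.1, 0.0]
grip_width: 0.0855
grasp_force: 0.0
```

Emit:
apply_moves --pt "0 0 -1 0" --pt "0 0 -1 0" --pt "0 0 -1 0" --pt "0 0 -1 0" --pt "0 0 -1 0"

```text
clock: 9.42
eef_pos: [0.6278, -0.2705, 0.227]
tool_rot: [1.0, -0.0, 0.001, 0.0]
ft_force: [0.5, -0.0, -0.0]
grip_width: 0.0853
grasp_force: 0.0
```

```bash
cat > look.py <<'E'
from meas import *
import sys
c=cam("top");s=cam("side");H,S,V,u=masks(c)
wh=u((V>150)&(S<60))
for n,b in(("jarA",(340,350,408,415)),("all",(335,340,470,420))):
    k=blob(wh,b);print(n,None if k is None else rect(c,k,.05))
# cup rim: dark on plate
k=blob(u(V<150),(226,272,318,380));print("cupdark",None if k is None else [round(x/.7) for x in cv2.boundingRect(k)])
h,S2,V2,_=masks(s)
k=blob(u((V2>140)&(S2<70)),(315,285,372,366));print("sideA",None if k is None else rect(s,k,.05))
cv2.imwrite(f"pics/{sys.argv[1]}.png",np.hstack([cv2.resize(c["image"],(400,300),interpolation=cv2.INTER_AREA),cv2.resize(s["image"],(400,300),interpolation=cv2.INTER_AREA)]))
E
python3 look.py a1
```

```text
jarA ([436.9, 63.8], [46.2, 45.8], 89.33)
all ([436.9, 63.8], [46.2, 45.8], 89.33)
cupdark [243, 326, 44, 31]
sideA ([436.7, 61.6], [55.5, 51.5], 83.78)
```

View pics/a1.png

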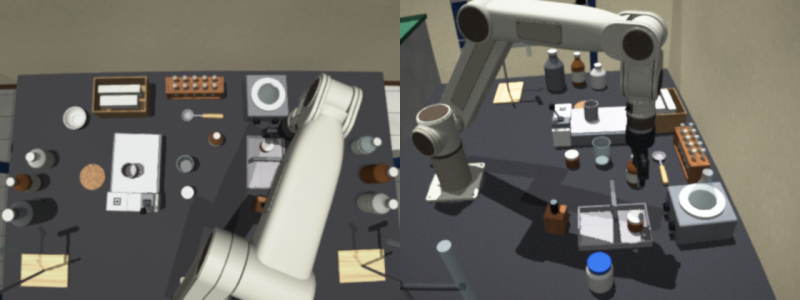

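Left half: jar A is at about (188,192) and unmoved. Right half: jar B stands upright in the tray at (635,222). Next is jar A.

Emit:
apply_moves --pt "0 0 0 -0.0945" --pt "0 0 0 -0.0945" --pt "0 0 0 -0.0945" --pt "0 0 0 0" --pt "-0.1 -0.45 0 0"

```text
clock: 9.93
eef_pos: [0.6233, -0.2635, 0.2237]
tool_rot: [0.989, 0.146, -0.0, 0.0]
ft_force: [-0.8, 0.7, 0.0]
grip_width: 0.085
grasp_force: 0.0
```

Emit:
apply_moves --pt "-0.213 -0.937 0 0" --pt "-0.213 -0.937 0 0" --pt "-0.213 -0.937 0 0" --pt "-0.213 -0.937 0 0" --pt "-0.213 -0.937 0 0"

```text
clock: 10.35
eef_pos: [0.5746, -0.1783, 0.2241]
tool_rot: [0.989, 0.146, -0.0, -0.0]
ft_force: [0.3, -0.2, 0.1]
grip_width: 0.0852
grasp_force: 0.0
```

Emit:
apply_moves --pt "-0.213 -0.937 0 0" --pt "-0.213 -0.937 0 0" --pt "-0.213 -0.937 0 0" --pt "-0.213 -0.937 0 0" --pt "-0.213 -0.937 0 0"

```text
clock: 10.77
eef_pos: [0.5269, -0.0949, 0.2242]
tool_rot: [0.989, 0.146, -0.0, -0.0]
ft_force: [0.7, -0.4, 0.4]
grip_width: 0.0852
grasp_force: 0.0
```

Emit:
apply_moves --pt "-0.213 -0.937 0 0" --pt "-0.213 -0.937 0 0" --pt "-0.213 -0.937 0 0" --pt "-0.213 -0.937 0 0" --pt "-0.213 -0.937 0 0"

```text
clock: 11.18
eef_pos: [0.4792, -0.0116, 0.2243]
tool_rot: [0.989, 0.146, 0.0, -0.0]
ft_force: [0.5, 0.3, 0.3]
grip_width: 0.0856
grasp_force: 0.0
```

Emit:
apply_moves --pt "-0.213 -0.937 0 0" --pt "-0.213 -0.937 0 0" --pt "-0.213 -0.937 0 0" --pt "-0.213 -0.937 0 0" --pt "-0.11 -0.49 0 0"

```text
clock: 11.6
eef_pos: [0.4354, 0.0643, 0.2243]
tool_rot: [0.989, 0.147, -0.0, -0.0]
ft_force: [-0.3, -0.1, -0.2]
grip_width: 0.0853
grasp_force: 0.0
```

```bash
cat > d.py <<'E'
from h import *
import sys
from scipy.spatial.transform import Rotation as Ro
o=bot.get_obs();R=Ro.from_quat(o["tool_rot"]);t=np.array([float(x) for x in sys.argv[1:4]])
print("units",(R.inv().apply(t-o["eef_pos"])/.02).round(3),"yaw",np.degrees(np.arctan2(R.as_matrix()[1,0],R.as_matrix()[0,0])).round(2),"j",np.round(o["joint_pos"],3),"pos",np.round(o["eef_pos"],4),o["clock"])
E
python3 d.py .437 .063 .040
```

```text
units [0.058 0.089 9.217] yaw 16.96 j [ 0.146  0.139 -0.198  1.234  0.     2.992] pos [0.4354 0.0643 0.2243] 11.6
```

Emit:
apply_moves --pt "0.06 0.09 1 0" --pt "0 0 1 0" --pt "0 0 1 0" --pt "0 0 1 0" --pt "0 0 1 0"

```text
clock: 12.02
eef_pos: [0.4386, 0.0615, 0.1236]
tool_rot: [0.989, 0.147, 0.0, 0.0]
ft_force: [0.3, -0.1, -0.4]
grip_width: 0.0856
grasp_force: 0.0
```

Emit:
apply_moves --pt "0 0 1 0" --pt "0 0 1 0" --pt "0 0 0.9 0" --pt "0 0 0.8 0" --pt "0 0 0.5 0"

```text
clock: 12.43
eef_pos: [0.4375, 0.0613, 0.0387]
tool_rot: [0.989, 0.147, -0.001, 0.0]
ft_force: [-1.2, 0.3, -0.1]
grip_width: 0.0855
grasp_force: 0.0
```

Emit:
apply_moves --pt "0 0 0 0" --pt "0 0 0 0" --pt "0 0 0 0" --pt "0 0 0 0" --pt "0 0 0 0" --claw 1

```text
clock: 12.85
eef_pos: [0.4396, 0.0618, 0.0415]
tool_rot: [0.989, 0.148, 0.001, 0.0]
ft_force: [0.1, 0.6, 3.3]
grip_width: 0.05
grasp_force: 62.4
```

Emit:
apply_moves --pt "0 0 0 0" --pt "0 0 0 0" --pt "0 0 -0.5 0" --pt "0 0 -1 0" --pt "0 0 -1 0"

```text
clock: 13.27
eef_pos: [0.4372, 0.0615, 0.0902]
tool_rot: [0.989, 0.148, -0.001, 0.0]
ft_force: [0.5, -0.1, -0.9]
grip_width: 0.0499
grasp_force: 62.4
```

Emit:
apply_moves --pt "0 0 -1 0" --pt "0 0 -1 0" --pt "0 0 -1 0" --pt "0 0 -1 0" --pt "0 0 -1 0"

```text
clock: 13.68
eef_pos: [0.4379, 0.0616, 0.1912]
tool_rot: [0.989, 0.148, -0.0, 0.0]
ft_force: [0.3, 0.2, -1.9]
grip_width: 0.0498
grasp_force: 62.4
```

Emit:
apply_moves --pt "0 0 -1 0" --pt "0 0 -1 0" --pt "0 0 -1 0" --pt "0 0 0 0" --pt "0 0 0 0"

```text
clock: 14.1
eef_pos: [0.4389, 0.0617, 0.2509]
tool_rot: [0.989, 0.148, 0.001, 0.0]
ft_force: [0.6, 0.3, -2.1]
grip_width: 0.0502
grasp_force: 62.4
```

```bash
python3 d.py .490 -.2657 .25
```

```text
units [-2.343 16.403  0.048] yaw 17.0 j [ 0.14   0.128 -0.141  1.3   -0.     2.985] pos [0.4389 0.0617 0.2509] 14.1
```

Emit:
apply_moves --pt "-0.07 0.45 0 0" --pt "-0.13 0.911 0 0" --pt "-0.13 0.911 0 0" --pt "-0.13 0.911 0 0" --pt "-0.13 0.911 0 0"

```text
clock: 14.52
eef_pos: [0.45, -0.0214, 0.2484]
tool_rot: [0.989, 0.148, -0.002, -0.0]
ft_force: [0.3, 0.3, -0.9]
grip_width: 0.0495
grasp_force: 62.4
```

Emit:
apply_moves --pt "-0.13 0.911 0 0" --pt "-0.13 0.911 0 0" --pt "-0.13 0.911 0 0" --pt "-0.13 0.911 0 0" --pt "-0.13 0.911 0 0"

```text
clock: 14.93
eef_pos: [0.4641, -0.1124, 0.2483]
tool_rot: [0.989, 0.148, -0.002, -0.001]
ft_force: [0.1, 0.1, -1.7]
grip_width: 0.0503
grasp_force: 62.4
```

Emit:
apply_moves --pt "-0.13 0.911 0 0" --pt "-0.13 0.911 0 0" --pt "-0.13 0.911 0 0" --pt "-0.13 0.911 0 0" --pt "-0.13 0.911 0 0"

```text
clock: 15.35
eef_pos: [0.4783, -0.2031, 0.2481]
tool_rot: [0.989, 0.148, -0.002, -0.001]
ft_force: [0.3, -0.5, -1.4]
grip_width: 0.05
grasp_force: 62.4
```

Emit:
apply_moves --pt "-0.13 0.911 0 0" --pt "-0.13 0.911 0 0" --pt "-0.13 0.911 0 0" --pt "-0.07 0.46 0 0" --pt "0 0 0 0.0945"

```text
clock: 15.77
eef_pos: [0.4885, -0.2677, 0.2481]
tool_rot: [0.995, 0.097, -0.001, -0.001]
ft_force: [0.5, 0.3, -0.1]
grip_width: 0.0499
grasp_force: 62.5
```

Emit:
apply_moves --pt "0 0 0 0.0945" --pt "0 0 0 0.0945" --pt "0 0 0 0" --pt "0 0 0 0" --pt "0 0 0 0"

```text
clock: 16.18
eef_pos: [0.489, -0.2655, 0.2496]
tool_rot: [1.0, 0.001, -0.001, -0.0]
ft_force: [-0.6, -0.4, -1.1]
grip_width: 0.0499
grasp_force: 62.4
```

```bash
python3 d.py .490 -.2657 .0465
```

```text
units [ 0.063  0.018 10.154] yaw 0.12 j [-0.497  0.356  0.154  1.37   0.     2.642] pos [ 0.489  -0.2655  0.2496] 16.1833
```

Emit:
apply_moves --pt "0 0 1 0" --pt "0 0 1 0" --pt "0 0 1 0" --pt "0 0 1 0" --pt "0 0 1 0"

```text
clock: 16.6
eef_pos: [0.4892, -0.2655, 0.1493]
tool_rot: [1.0, 0.001, 0.0, 0.0]
ft_force: [0.1, 1.5, -2.2]
grip_width: 0.0502
grasp_force: 62.4
```

Emit:
apply_moves --pt "0 0 1 0" --pt "0 0 1 0" --pt "0 0 1 0" --pt "0 0 0.8 0" --pt "0 0 0.6 0"

```text
clock: 17.02
eef_pos: [0.4884, -0.265, 0.0604]
tool_rot: [1.0, 0.001, -0.001, -0.001]
ft_force: [0.1, 0.5, -1.5]
grip_width: 0.05
grasp_force: 62.4
```

Emit:
apply_moves --pt "0 0 0.3 0" --pt "0 0 0.2 0" --pt "0 0 0.15 0" --pt "0 0 0.1 0" --pt "0 0 0 0"

```text
clock: 17.43
eef_pos: [0.4897, -0.2658, 0.0476]
tool_rot: [1.0, 0.0, 0.0, 0.0]
ft_force: [-0.9, -0.3, -0.8]
grip_width: 0.0495
grasp_force: 62.4
```

Emit:
apply_moves --pt "0 0 0 0" --pt "0 0 0 0" --pt "0 0 0 0" --pt "0 0 0 0" --pt "0 0 0 0" --claw 0

```text
clock: 17.85
eef_pos: [0.4896, -0.2658, 0.0477]
tool_rot: [1.0, 0.0, 0.0, 0.0]
ft_force: [0.1, -0.1, 0.1]
grip_width: 0.0855
grasp_force: 0.0
```

Emit:
apply_moves --pt "0 0 -0.3 0" --pt "0 0 -0.6 0" --pt "0 0 -1 0" --pt "0 0 -1 0" --pt "0 0 -1 0"

```text
clock: 18.27
eef_pos: [0.4892, -0.2656, 0.1264]
tool_rot: [1.0, -0.0, -0.0, -0.0]
ft_force: [0.1, -0.1, -1.0]
grip_width: 0.0858
grasp_force: 0.0
```

Emit:
apply_moves --pt "0 0 -1 0" --pt "0 0 -1 0" --pt "0 0 -1 0" --pt "0 0 -1 0" --pt "0 0 -1 0"

```text
clock: 18.68
eef_pos: [0.4892, -0.2656, 0.2269]
tool_rot: [1.0, -0.0, 0.0, 0.0]
ft_force: [-0.4, -0.6, -0.4]
grip_width: 0.0852
grasp_force: 0.0
```

Emit:
apply_moves --pt "0 0 -0.15 -0.113" --pt "0 0 -0.15 -0.113" --pt "0 0 -0.15 -0.113" --pt "0 0 -0.15 -0.113" --pt "0 0 -0.15 -0.113"

```text
clock: 19.1
eef_pos: [0.4893, -0.2656, 0.241]
tool_rot: [0.956, 0.294, 0.0, 0.0]
ft_force: [0.1, 0.4, 0.3]
grip_width: 0.0854
grasp_force: 0.0
```

Emit:
apply_moves --pt "0 0 -0.15 -0.113" --pt "0 0 -0.15 -0.113" --pt "0 0 -0.15 -0.113" --pt "0 0 -0.15 -0.113" --pt "0 0 -0.15 -0.113"

```text
clock: 19.52
eef_pos: [0.4893, -0.2656, 0.256]
tool_rot: [0.828, 0.56, 0.0, 0.0]
ft_force: [-0.6, -0.1, 0.2]
grip_width: 0.0853
grasp_force: 0.0
```

Emit:
apply_moves --pt "0 0 -0.15 -0.113" --pt "0 0 -0.15 -0.113" --pt "0 0 -0.15 -0.113" --pt "0 0 0 0" --pt "0 0 0 0"

```text
clock: 19.93
eef_pos: [0.4894, -0.2657, 0.2648]
tool_rot: [0.72, 0.694, 0.0, 0.0]
ft_force: [-0.6, 0.1, -0.6]
grip_width: 0.085
grasp_force: 0.0
```

```bash
python3 look.py a2; python3 d.py .5207 .2787 .26
python3 - <<'E'
import cv2
from h import *
c=cam("top");s=cam("side")
o=np.zeros((600,800,3),np.uint8)
o[:,:400]=cv2.resize(c["image"][180:300,140:220],(400,600),interpolation=cv2.INTER_CUBIC)
o[:300,400:]=cv2.resize(s["image"][130:220,220:340],(400,300),interpolation=cv2.INTER_CUBIC)
o[300:,400:]=cv2.resize(s["image"],(400,300),interpolation=cv2.INTER_AREA)
cv2.imwrite("pics/b2.png",o)
E
```

```text
jarA None
all None
cupdark [243, 326, 44, 31]
sideA None
units [27.255  0.626  0.216] yaw 88.01 j [-0.497  0.351  0.185  1.405 -0.     1.108] pos [ 0.4893 -0.2656  0.2643] 20.0333
```

View pics/b2.png

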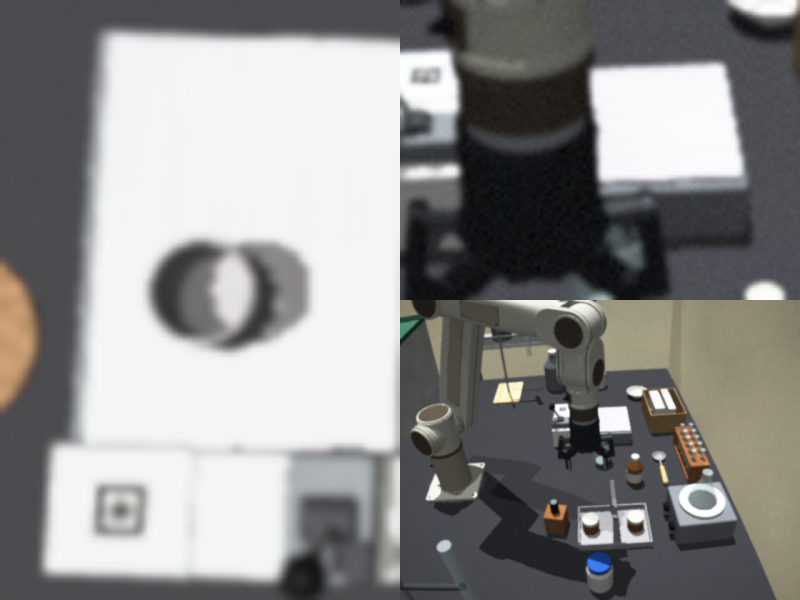

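Left: the cup is unchanged at crop (205,293). Lower right: both jars stand upright in the tray at (591,522) and (635,521). Now for the cup.

Emit:
apply_moves --pt "0.5 0.02 0 0" --pt "0.98 0.02 0 0" --pt "0.98 0.02 0 0" --pt "0.98 0.02 0 0" --pt "0.98 0.02 0 0"

```text
clock: 20.55
eef_pos: [0.494, -0.1759, 0.2641]
tool_rot: [0.719, 0.695, 0.0, -0.0]
ft_force: [0.6, 0.8, -0.1]
grip_width: 0.0855
grasp_force: 0.0
```

Emit:
apply_moves --pt "0.98 0.02 0 0" --pt "0.98 0.02 0 0" --pt "0.98 0.02 0 0" --pt "0.98 0.02 0 0" --pt "0.98 0.02 0 0"

```text
clock: 20.97
eef_pos: [0.4991, -0.0778, 0.2643]
tool_rot: [0.719, 0.695, 0.0, -0.0]
ft_force: [0.5, -0.8, 0.2]
grip_width: 0.0855
grasp_force: 0.0
```

Emit:
apply_moves --pt "0.98 0.02 0 0" --pt "0.98 0.02 0 0" --pt "0.98 0.02 0 0" --pt "0.98 0.02 0 0" --pt "0.98 0.02 0 0"

```text
clock: 21.38
eef_pos: [0.5041, 0.02, 0.2643]
tool_rot: [0.719, 0.695, -0.0, -0.0]
ft_force: [-0.1, -0.0, 0.8]
grip_width: 0.0852
grasp_force: 0.0
```

Emit:
apply_moves --pt "0.98 0.02 0 0" --pt "0.98 0.02 0 0" --pt "0.98 0.02 0 0" --pt "0.98 0.02 0 0" --pt "0.98 0.02 0 0"

```text
clock: 21.8
eef_pos: [0.5092, 0.1178, 0.2643]
tool_rot: [0.719, 0.695, -0.0, -0.0]
ft_force: [0.7, 0.6, 0.6]
grip_width: 0.0854
grasp_force: 0.0
```

Emit:
apply_moves --pt "0.98 0.02 0 0" --pt "0.98 0.02 0 0" --pt "0.98 0.02 0 0" --pt "0.98 0.02 0 0" --pt "0.98 0.02 0 0"

```text
clock: 22.22
eef_pos: [0.5143, 0.2157, 0.2642]
tool_rot: [0.719, 0.695, -0.0, -0.0]
ft_force: [-0.3, 0.1, 0.2]
grip_width: 0.0854
grasp_force: 0.0
```

Emit:
apply_moves --pt "0.98 0.02 0 0" --pt "0.98 0.02 0 0" --pt "0.98 0.02 0 0" --pt "0.3 0.02 0 0" --pt "0 0 0 0"

```text
clock: 22.63
eef_pos: [0.518, 0.2806, 0.2638]
tool_rot: [0.718, 0.696, -0.0, -0.0]
ft_force: [-0.7, -0.6, 0.3]
grip_width: 0.0854
grasp_force: 0.0
```

```bash
python3 d.py .5215 .2795 .115
```

```text
units [-0.048  0.181  7.44 ] yaw 88.28 j [0.496 0.418 0.283 1.436 0.    2.097] pos [0.518  0.2806 0.2638] 22.6333
```

Emit:
apply_moves --pt "-0.05 0.18 1 0" --pt "0 0 1 0" --pt "0 0 1 0" --pt "0 0 1 0" --pt "0 0 1 0"

```text
clock: 23.05
eef_pos: [0.522, 0.2765, 0.1636]
tool_rot: [0.719, 0.695, -0.0, 0.0]
ft_force: [0.5, -0.4, -0.9]
grip_width: 0.0854
grasp_force: 0.0
```

Emit:
apply_moves --pt "0 0 0.8 0" --pt "0 0 0.8 0" --pt "0 0 0.5 0" --pt "0 0 0.35 0" --pt "0 0 0 0"

```text
clock: 23.47
eef_pos: [0.5214, 0.2767, 0.1139]
tool_rot: [0.719, 0.695, -0.001, -0.0]
ft_force: [0.2, -0.1, 0.3]
grip_width: 0.0852
grasp_force: 0.0
```

Emit:
apply_moves --pt "0 0 0 0" --pt "0 0 0 0" --pt "0 0 0 0" --pt "0 0 0 0" --pt "0 0 0 0" --claw 1

```text
clock: 23.88
eef_pos: [0.5233, 0.2783, 0.1171]
tool_rot: [0.719, 0.696, 0.002, 0.001]
ft_force: [-0.2, -0.6, 5.1]
grip_width: 0.0592
grasp_force: 65.2
```

Emit:
apply_moves --pt "0 0 0 0" --pt "0 0 0 0" --pt "0 0 -0.4 0" --pt "0 0 -0.8 0" --pt "0 0 -1 0"

```text
clock: 24.3
eef_pos: [0.5207, 0.277, 0.1581]
tool_rot: [0.718, 0.696, -0.002, -0.001]
ft_force: [-0.1, -0.7, -1.5]
grip_width: 0.0595
grasp_force: 64.8
```

Emit:
apply_moves --pt "0 0 -1 0" --pt "0 0 -0.8 0" --pt "0 0 0 0" --pt "0 0 0 0" --pt "0 0 0 0"

```text
clock: 24.72
eef_pos: [0.5215, 0.2774, 0.1941]
tool_rot: [0.718, 0.696, -0.001, -0.0]
ft_force: [0.1, -0.2, -1.5]
grip_width: 0.0592
grasp_force: 64.8
```

```bash
python3 d.py .5056 .4684 .20
```

```text
units [ 9.518 -1.106 -0.303] yaw 88.14 j [0.489 0.451 0.152 1.274 0.    2.092] pos [0.5215 0.2774 0.1941] 24.7167
```

Emit:
apply_moves --pt "0.5 -0.06 0 0" --pt "0.9 -0.1 0 0" --pt "0.9 -0.1 0 0" --pt "0.9 -0.1 0 0" --pt "0.9 -0.1 0 0"

```text
clock: 25.13
eef_pos: [0.5148, 0.361, 0.1935]
tool_rot: [0.718, 0.696, -0.001, -0.0]
ft_force: [-0.1, 0.4, -0.9]
grip_width: 0.0593
grasp_force: 64.8
```

Emit:
apply_moves --pt "0.9 -0.1 0 0" --pt "0.9 -0.1 0 0" --pt "0.9 -0.1 0 0" --pt "0.9 -0.1 0 0" --pt "0.9 -0.1 0 0"

```text
clock: 25.55
eef_pos: [0.5075, 0.4515, 0.1932]
tool_rot: [0.718, 0.696, -0.002, -0.0]
ft_force: [1.1, 0.1, -0.6]
grip_width: 0.0595
grasp_force: 64.8
```

Emit:
apply_moves --pt "0.9 -0.1 0 0" --pt "0 -0.05 0 0" --pt "0 0 0 0" --pt "0 0 0.5 0" --pt "0 0 1 0"

```text
clock: 25.97
eef_pos: [0.5074, 0.4688, 0.1671]
tool_rot: [0.719, 0.695, 0.002, 0.0]
ft_force: [0.3, 0.7, -1.3]
grip_width: 0.0595
grasp_force: 64.9
```

Emit:
apply_moves --pt "0 0 1 0" --pt "0 0 1 0" --pt "0 0 1 0" --pt "0 0 0.6 0" --pt "0 0 0.4 0"

```text
clock: 26.38
eef_pos: [0.5053, 0.4664, 0.0824]
tool_rot: [0.719, 0.695, -0.002, 0.0]
ft_force: [-0.5, -1.2, -1.4]
grip_width: 0.059
grasp_force: 64.8
```

```bash
python3 d.py .5056 .4684 .063
```

```text
units [0.104 0.013 0.971] yaw 88.07 j [ 0.745  0.722  0.32   1.174 -0.     2.35 ] pos [0.5053 0.4664 0.0824] 26.3833
```

Emit:
apply_moves --pt "0.1 0 0.3 0" --pt "0 0 0.3 0" --pt "0 0 0.2 0" --pt "0 0 0.1 0" --pt "0 0 0 0"

```text
clock: 26.8
eef_pos: [0.5064, 0.4705, 0.0674]
tool_rot: [0.718, 0.696, 0.0, 0.0]
ft_force: [-0.5, -0.2, -0.7]
grip_width: 0.0595
grasp_force: 64.9
```

Emit:
apply_moves --pt "0 0 0.05 0" --pt "0 0 0.05 0" --pt "0 0 0 0" --pt "0 0 0 0" --pt "0 0 0 0"

```text
clock: 27.22
eef_pos: [0.5064, 0.4705, 0.0656]
tool_rot: [0.718, 0.696, 0.0, -0.0]
ft_force: [0.3, 0.6, -1.6]
grip_width: 0.0596
grasp_force: 64.9
```

Emit:
apply_moves --pt "0 0 0.05 0" --pt "0 0 0.05 0" --pt "0 0 0.05 0" --pt "0 0 0 0" --pt "0 0 0 0"

```text
clock: 27.63
eef_pos: [0.5064, 0.4704, 0.0631]
tool_rot: [0.718, 0.696, 0.0, -0.0]
ft_force: [-2.9, -1.5, 3.4]
grip_width: 0.0597
grasp_force: 65.3
```

Emit:
apply_moves --pt "0 0 0 0" --pt "0 0 0 0" --pt "0 0 0 0" --pt "0 0 0 0" --pt "0 0 0 0" --claw 0

```text
clock: 28.05
eef_pos: [0.5063, 0.4703, 0.062]
tool_rot: [0.718, 0.696, -0.0, -0.0]
ft_force: [0.5, 0.0, 0.0]
grip_width: 0.0854
grasp_force: 0.0
```

Emit:
apply_moves --pt "0 0 -0.3 0" --pt "0 0 -0.6 0" --pt "0 0 -1 0" --pt "0 0 -1 0" --pt "0 0 -1 0"

```text
clock: 28.47
eef_pos: [0.5064, 0.4705, 0.1424]
tool_rot: [0.718, 0.696, 0.0, 0.0]
ft_force: [0.2, -0.7, -0.3]
grip_width: 0.0856
grasp_force: 0.0
```

Emit:
apply_moves --pt "0 0 -1 0" --pt "0 0 -1 0" --pt "0 0 -1 0" --pt "0 0 -1 0" --pt "0 0 -1 0"

```text
clock: 28.88
eef_pos: [0.5063, 0.4704, 0.243]
tool_rot: [0.719, 0.696, 0.001, 0.0]
ft_force: [0.2, 0.2, -0.4]
grip_width: 0.0854
grasp_force: 0.0
```

```bash
python3 d.py .558 -.268 .26
```

```text
units [-36.814   3.786  -0.892] yaw 88.14 j [0.749 0.651 0.612 1.53  0.    2.352] pos [0.5063 0.4704 0.243 ] 28.8833
```

Emit:
apply_moves --pt "-0.5 0.1 0 0" --pt "-0.98 0.1 0 0" --pt "-0.98 0.1 0 0" --pt "-0.98 0.1 0 0" --pt "-0.98 0.1 0 0"

```text
clock: 29.3
eef_pos: [0.5133, 0.3804, 0.2408]
tool_rot: [0.718, 0.696, 0.0, 0.0]
ft_force: [0.0, -0.2, -0.0]
grip_width: 0.0852
grasp_force: 0.0
```

Emit:
apply_moves --pt "-0.98 0.1 0 0" --pt "-0.98 0.1 0 0" --pt "-0.98 0.1 0 0" --pt "-0.98 0.1 0 0" --pt "-0.98 0.1 0 0"

```text
clock: 29.72
eef_pos: [0.52, 0.282, 0.2408]
tool_rot: [0.719, 0.695, 0.0, 0.0]
ft_force: [0.5, 0.1, 0.6]
grip_width: 0.0853
grasp_force: 0.0
```

Emit:
apply_moves --pt "-0.98 0.1 0 0" --pt "-0.98 0.1 0 0" --pt "-0.98 0.1 0 0" --pt "-0.98 0.1 0 0" --pt "-0.98 0.1 0 0"

```text
clock: 30.13
eef_pos: [0.5268, 0.1837, 0.2409]
tool_rot: [0.719, 0.695, 0.0, 0.0]
ft_force: [-0.1, -0.4, -0.4]
grip_width: 0.0853
grasp_force: 0.0
```

Emit:
apply_moves --pt "-0.98 0.1 0 0" --pt "-0.98 0.1 0 0" --pt "-0.98 0.1 0 0" --pt "-0.98 0.1 0 0" --pt "-0.98 0.1 0 0"

```text
clock: 30.55
eef_pos: [0.5335, 0.0855, 0.2408]
tool_rot: [0.719, 0.695, 0.0, 0.0]
ft_force: [0.9, 0.6, -0.2]
grip_width: 0.0854
grasp_force: 0.0
```

Emit:
apply_moves --pt "-0.98 0.1 0 0" --pt "-0.98 0.1 0 0" --pt "-0.98 0.1 0 0" --pt "-0.5 0 0 0" --pt "0 0 0 0"

```text
clock: 30.97
eef_pos: [0.5373, 0.0159, 0.2407]
tool_rot: [0.72, 0.694, 0.0, 0.0]
ft_force: [0.0, 0.4, 0.1]
grip_width: 0.0856
grasp_force: 0.0
```

```bash
python3 - <<'E'
from h import *
c=cam("top");s=cam("side")
o=np.zeros((600,800,3),np.uint8)
o[:300,:400]=cv2.resize(c["image"][150:300,90:290],(400,300),interpolation=cv2.INTER_CUBIC)
o[:,400:]=cv2.resize(c["image"][185:305,335:415],(400,600),interpolation=cv2.INTER_CUBIC)
o[300:,:400]=cv2.resize(s["image"],(400,300),interpolation=cv2.INTER_AREA)
cv2.imwrite("pics/b3.png",o)
E
python3 d.py .558 -.268 .26
```

```text
units [-14.255   1.503  -0.981] yaw 88.1 j [3.300e-02 3.210e-01 8.100e-02 1.330e+00 1.000e-03 1.637e+00] pos [0.5374 0.018  0.2406] 31.0667
```

View pics/b3.png

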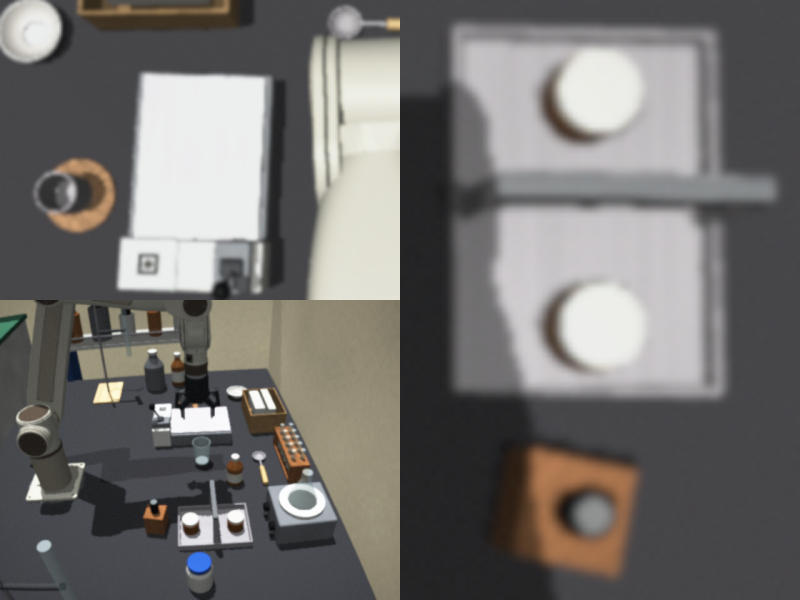

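Cup rim at crop (58,192) matches the expected spot over the mat centre, within about 1 px. Both jars stand in the tray at (598,92) and (600,326), the bar runs from (497,185) to (777,188), and the probe top is at (590,513).

```bash
python3 - <<'E'
from h import *
c=cam("top")
a=onz(c,354.4,222,.137);b=onz(c,410.4,222.6,.137);m=(a+b)/2
print(a,b,m,np.linalg.norm(a-b),np.degrees(np.arctan2(*(a-b)[1::-1])))
print("cup",onz(c,119,246,.076))
E
python3 d.py .557 -.268 .24
```

```text
[ 0.55966913 -0.19098641  0.137     ] [ 0.55612252 -0.34485982  0.137     ] [ 0.55789583 -0.26792312  0.137     ] 0.1539142702316465 88.67963003678412
cup [0.50559784 0.47191317 0.076     ]
units [-14.284   1.436   0.016] yaw 88.16 j [3.400e-02 3.210e-01 8.100e-02 1.330e+00 1.000e-03 1.637e+00] pos [0.5375 0.0185 0.2405] 31.1167
```

Emit:
apply_moves --pt "-0.5 0.1 0 0" --pt "-0.98 0.1 0 0" --pt "-0.98 0.1 0 0" --pt "-0.98 0.1 0 0" --pt "-0.98 0.1 0 0"

```text
clock: 31.53
eef_pos: [0.5449, -0.071, 0.2403]
tool_rot: [0.718, 0.696, -0.0, 0.0]
ft_force: [0.3, 0.2, 0.3]
grip_width: 0.0854
grasp_force: 0.0
```

Emit:
apply_moves --pt "-0.98 0.1 0 0" --pt "-0.98 0.1 0 0" --pt "-0.98 0.1 0 0" --pt "-0.98 0.1 0 0" --pt "-0.98 0.1 0 0"

```text
clock: 31.95
eef_pos: [0.5518, -0.1696, 0.2402]
tool_rot: [0.718, 0.696, -0.0, -0.0]
ft_force: [-0.4, -0.2, 0.6]
grip_width: 0.0856
grasp_force: 0.0
```

Emit:
apply_moves --pt "-0.98 0.1 0 0" --pt "-0.98 0.1 0 0" --pt "-0.98 0.1 0 0" --pt "-0.98 0.1 0 0" --pt "-0.98 0.1 0 0"

```text
clock: 32.37
eef_pos: [0.5587, -0.2679, 0.2402]
tool_rot: [0.718, 0.696, -0.0, -0.0]
ft_force: [0.2, 0.5, 0.7]
grip_width: 0.0854
grasp_force: 0.0
```

Emit:
apply_moves --pt "0 0 0 0" --pt "0 0 0 0" --pt "0 0 0.5 0" --pt "0 0 1 0" --pt "0 0 1 0"

```text
clock: 32.78
eef_pos: [0.559, -0.2662, 0.1902]
tool_rot: [0.718, 0.696, 0.0, 0.001]
ft_force: [0.8, 0.3, -0.2]
grip_width: 0.0853
grasp_force: 0.0
```

```bash
python3 d.py .558 -.268 .129
```

```text
units [-0.089 -0.055  3.058] yaw 88.25 j [-0.445  0.507  0.231  1.293  0.     1.157] pos [ 0.559  -0.2662  0.1902] 32.7833
```

Emit:
apply_moves --pt "-0.08 -0.05 1 0" --pt "0 0 1 0" --pt "0 0 0.6 0" --pt "0 0 0.4 0" --pt "0 0 0 0"

```text
clock: 33.2
eef_pos: [0.556, -0.267, 0.1277]
tool_rot: [0.718, 0.696, -0.001, -0.002]
ft_force: [0.2, -0.6, -0.0]
grip_width: 0.0851
grasp_force: 0.0
```

Emit:
apply_moves --pt "0 0 0 0" --pt "0 0 0 0" --pt "0 0 0 0" --pt "0 0 0 0" --pt "0 0 0 0" --claw 1

```text
clock: 33.62
eef_pos: [0.5578, -0.2691, 0.1312]
tool_rot: [0.719, 0.696, 0.0, 0.001]
ft_force: [0.6, -0.2, -0.1]
grip_width: 0.0256
grasp_force: 0.0
```

Emit:
apply_moves --pt "0 0 0 0" --pt "0 0 0 0" --pt "0 0 0 0" --pt "0 0 0 0" --pt "0 0 0 0"

```text
clock: 34.03
eef_pos: [0.5582, -0.2692, 0.1313]
tool_rot: [0.718, 0.696, 0.001, 0.001]
ft_force: [2.2, 0.3, 5.6]
grip_width: 0.0132
grasp_force: 59.9
```

Emit:
apply_moves --pt "0 0 -0.1 0" --pt "0 0 -0.2 0" --pt "0 0 -0.3 0" --pt "0 0 -0.3 0" --pt "0 0 -0.2 0"

```text
clock: 34.45
eef_pos: [0.5569, -0.2688, 0.1523]
tool_rot: [0.719, 0.696, -0.0, -0.001]
ft_force: [-0.3, 0.3, -4.9]
grip_width: 0.013
grasp_force: 58.6
```

```bash
python3 d.py .558 .274 .25
python3 - <<'E'
from h import *
s=cam("side")
cv2.imwrite("pics/b4.png",cv2.resize(s["image"][200:380,220:400],(600,600),interpolation=cv2.INTER_CUBIC))
E
```

```text
units [27.129 -0.836 -4.871] yaw 88.14 j [-0.45   0.531  0.17   1.211 -0.     1.154] pos [ 0.5569 -0.2688  0.1523] 34.45
```

View pics/b4.png

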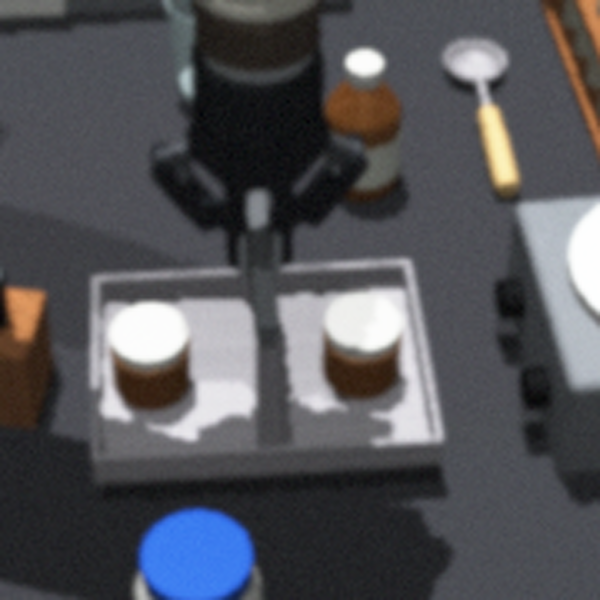

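The tray hangs level about 20 mm up, with both jars upright at (150,350) and (362,340). I lift it higher, then carry it across.

Emit:
apply_moves --pt "0 0 -0.3 0" --pt "0 0 -0.5 0" --pt "0 0 -0.6 0" --pt "0 0 -0.6 0" --pt "0 0 -0.6 0"

```text
clock: 34.92
eef_pos: [0.5573, -0.2689, 0.2056]
tool_rot: [0.719, 0.696, 0.0, 0.0]
ft_force: [0.3, -0.1, -5.6]
grip_width: 0.0131
grasp_force: 58.6
```

Emit:
apply_moves --pt "0 0 -0.6 0" --pt "0 0 -0.6 0" --pt "0 0 -0.6 0" --pt "0 0 -0.6 0" --pt "0 0 -0.6 0"

```text
clock: 35.33
eef_pos: [0.5572, -0.2688, 0.2658]
tool_rot: [0.718, 0.696, 0.0, 0.0]
ft_force: [0.2, -0.8, -6.1]
grip_width: 0.0134
grasp_force: 58.6
```

Emit:
apply_moves --pt "0 0 -0.6 0" --pt "0 0 -0.5 0" --pt "0 0 -0.3 0" --pt "0 0 -0.1 0" --pt "0 0 0 0"

```text
clock: 35.75
eef_pos: [0.5575, -0.269, 0.2952]
tool_rot: [0.718, 0.696, 0.0, 0.001]
ft_force: [0.5, 0.3, -5.9]
grip_width: 0.0128
grasp_force: 58.6
```

Emit:
apply_moves --pt "0.1 0 0 0" --pt "0.2 0 0 0" --pt "0.35 -0.02 0 0" --pt "0.5 -0.02 0 0" --pt "0.6 -0.02 0 0"

```text
clock: 36.17
eef_pos: [0.557, -0.233, 0.2938]
tool_rot: [0.719, 0.695, -0.0, -0.001]
ft_force: [1.1, 1.0, -5.2]
grip_width: 0.0131
grasp_force: 58.6
```

Emit:
apply_moves --pt "0.65 -0.02 0 0" --pt "0.65 -0.02 0 0" --pt "0.65 -0.02 0 0" --pt "0.65 -0.02 0 0" --pt "0.65 -0.02 0 0"

```text
clock: 36.58
eef_pos: [0.5573, -0.1671, 0.2945]
tool_rot: [0.718, 0.696, 0.0, 0.0]
ft_force: [-0.4, 0.5, -6.0]
grip_width: 0.0128
grasp_force: 58.6
```

Emit:
apply_moves --pt "0.65 -0.02 0 0" --pt "0.65 -0.02 0 0" --pt "0.65 -0.02 0 0" --pt "0.65 -0.02 0 0" --pt "0.65 -0.02 0 0"

```text
clock: 37.0
eef_pos: [0.5575, -0.1025, 0.2943]
tool_rot: [0.718, 0.696, 0.0, 0.0]
ft_force: [0.4, -0.5, -5.5]
grip_width: 0.0131
grasp_force: 58.6
```

Emit:
apply_moves --pt "0.65 -0.02 0 0" --pt "0.65 -0.02 0 0" --pt "0.65 -0.02 0 0" --pt "0.65 -0.02 0 0" --pt "0.65 -0.02 0 0"

```text
clock: 37.42
eef_pos: [0.5576, -0.0375, 0.2943]
tool_rot: [0.719, 0.696, 0.0, 0.0]
ft_force: [-0.4, 0.5, -5.1]
grip_width: 0.0132
grasp_force: 58.6
```

Emit:
apply_moves --pt "0.65 -0.02 0 0" --pt "0.65 -0.02 0 0" --pt "0.65 -0.02 0 0" --pt "0.65 -0.02 0 0" --pt "0.65 -0.02 0 0"

```text
clock: 37.83
eef_pos: [0.5577, 0.0276, 0.2943]
tool_rot: [0.718, 0.696, 0.0, 0.0]
ft_force: [-0.3, -0.8, -5.5]
grip_width: 0.0133
grasp_force: 58.6
```

Emit:
apply_moves --pt "0.65 -0.02 0 0" --pt "0.65 -0.02 0 0" --pt "0.65 -0.02 0 0" --pt "0.65 -0.02 0 0" --pt "0.65 -0.02 0 0"

```text
clock: 38.25
eef_pos: [0.5578, 0.0926, 0.2943]
tool_rot: [0.718, 0.696, -0.0, 0.0]
ft_force: [1.0, 0.4, -5.5]
grip_width: 0.0131
grasp_force: 58.6
```

Emit:
apply_moves --pt "0.65 -0.02 0 0" --pt "0.65 -0.02 0 0" --pt "0.65 -0.02 0 0" --pt "0.65 -0.02 0 0" --pt "0.65 -0.02 0 0"

```text
clock: 38.67
eef_pos: [0.5579, 0.1576, 0.2943]
tool_rot: [0.718, 0.696, -0.0, 0.0]
ft_force: [-0.0, 0.3, -5.4]
grip_width: 0.0129
grasp_force: 58.6
```

Emit:
apply_moves --pt "0.65 -0.02 0 0" --pt "0.65 -0.02 0 0" --pt "0.6 -0.02 0 0" --pt "0.5 -0.02 0 0" --pt "0.4 -0.02 0 0"

```text
clock: 39.08
eef_pos: [0.5577, 0.2137, 0.2942]
tool_rot: [0.718, 0.696, -0.0, -0.0]
ft_force: [-0.3, -0.1, -6.2]
grip_width: 0.0128
grasp_force: 58.6
```

```bash
python3 d.py .558 .274 .19; python3 -c "from h import *; st()"
```

```text
units [ 3.014 -0.08   5.208] yaw 88.18 j [0.366 0.431 0.38  1.52  0.    1.969] pos [0.5577 0.2137 0.2942] 39.0833
{'clock': 39.0833, 'eef_pos': [0.5577, 0.2137, 0.2942], 'tool_rot': [0.7183, 0.6958, -0.0, -0.0001], 'joint_pos': [0.3659, 0.4308, 0.38, 1.5201, 0.0001, 1.9685], 'ft_force': [-0.274, -0.0656, -6.1846], 'grip_width': 0.0128, 'grasp_force': 58.6135}
```

Emit:
apply_moves --pt "0.5 0 0 0" --pt "0.5 0 0 0" --pt "0.5 0 0 0" --pt "0.5 0 0 0" --pt "0.4 0 0 0"

```text
clock: 39.5
eef_pos: [0.5593, 0.2615, 0.2942]
tool_rot: [0.718, 0.696, 0.0, -0.0]
ft_force: [0.8, 0.3, -5.0]
grip_width: 0.0128
grasp_force: 58.6
```

Emit:
apply_moves --pt "0.3 0 0 0" --pt "0.2 0 0.1 0" --pt "0.1 0 0.2 0" --pt "0 0 0.4 0" --pt "0 0 0.5 0"

```text
clock: 39.92
eef_pos: [0.56, 0.2722, 0.27]
tool_rot: [0.719, 0.695, 0.0, 0.0]
ft_force: [0.3, -0.1, -5.7]
grip_width: 0.0132
grasp_force: 58.6
```

Emit:
apply_moves --pt "0 0 0.5 0" --pt "0 0 0.5 0" --pt "0 0 0.5 0" --pt "0 0 0.5 0" --pt "0 0 0.5 0"

```text
clock: 40.33
eef_pos: [0.5595, 0.272, 0.219]
tool_rot: [0.719, 0.695, -0.0, -0.0]
ft_force: [0.9, 0.6, -5.7]
grip_width: 0.0131
grasp_force: 58.6
```

Emit:
apply_moves --pt "0 0 0.3 0" --pt "0 0 0.2 0" --pt "0 0 0.1 0" --pt "0 0 0 0" --pt "0 0 0 0"

```text
clock: 40.75
eef_pos: [0.5599, 0.2725, 0.2087]
tool_rot: [0.718, 0.696, 0.0, 0.0]
ft_force: [-0.3, -0.7, -5.1]
grip_width: 0.0128
grasp_force: 58.6
```

```bash
python3 d.py .558 .273 .1915
python3 - <<'E'
from h import *
s=cam("side");c=cam("top")
o=np.hstack([cv2.resize(c["image"][160:310,130:240],(400,545),interpolation=cv2.INTER_CUBIC),cv2.resize(s["image"][100:210,205:345],(400,545*0+314),interpolation=cv2.INTER_CUBIC).copy() if False else cv2.copyMakeBorder(cv2.resize(s["image"][90:220,195:345],(400,347),interpolation=cv2.INTER_CUBIC),0,198,0,0,cv2.BORDER_CONSTANT)])
cv2.imwrite("pics/b5.png",o)
E
```

```text
units [ 0.022 -0.099  0.862] yaw 88.14 j [0.453 0.506 0.279 1.343 0.    2.056] pos [0.5599 0.2725 0.2087] 40.75
```

View pics/b5.png

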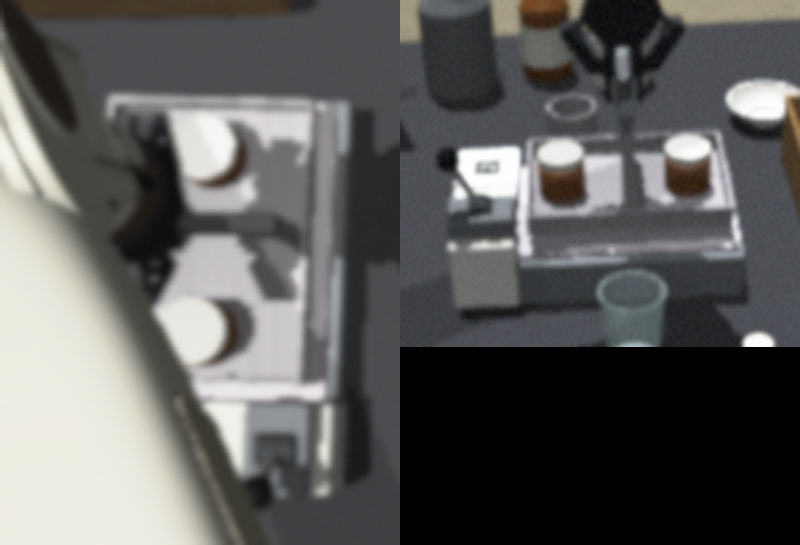

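The tray is level above the plate with the jars upright. Lowering it.

Emit:
apply_moves --pt "0 -0.08 0.2 0" --pt "0 0 0.2 0" --pt "0 0 0.15 0" --pt "0 0 0.1 0" --pt "0 0 0 0"

```text
clock: 41.27
eef_pos: [0.5576, 0.2722, 0.1943]
tool_rot: [0.718, 0.696, -0.001, -0.0]
ft_force: [-0.0, 0.3, -5.5]
grip_width: 0.0131
grasp_force: 58.6
```

Emit:
apply_moves --pt "0 0 0.05 0" --pt "0 0 0.05 0" --pt "0 0 0.05 0" --pt "0 0 0 0" --pt "0 0 0 0"

```text
clock: 41.68
eef_pos: [0.5581, 0.2724, 0.1923]
tool_rot: [0.718, 0.696, -0.0, 0.0]
ft_force: [-0.6, -0.4, -5.4]
grip_width: 0.0131
grasp_force: 58.6
```

Emit:
apply_moves --pt "0 0 0.05 0" --pt "0 0 0.05 0" --pt "0 0 0 0" --pt "0 0 0 0" --pt "0 0 0 0"

```text
clock: 42.1
eef_pos: [0.5583, 0.2725, 0.1913]
tool_rot: [0.718, 0.696, 0.001, 0.0]
ft_force: [-1.4, -1.2, 1.7]
grip_width: 0.0131
grasp_force: 59.4
```

Emit:
apply_moves --pt "0 0 0.05 0" --pt "0 0 0 0" --pt "0 0 0 0" --pt "0 0 0 0" --pt "0 0 0 0"

```text
clock: 42.52
eef_pos: [0.5583, 0.2725, 0.1913]
tool_rot: [0.718, 0.696, 0.001, 0.0]
ft_force: [-2.0, -1.9, 6.1]
grip_width: 0.0129
grasp_force: 60.3
```

Emit:
apply_moves --pt "0 0 0 0" --pt "0 0 0 0" --pt "0 0 0 0" --pt "0 0 0 0" --pt "0 0 0 0" --claw 0

```text
clock: 42.93
eef_pos: [0.5582, 0.2724, 0.1891]
tool_rot: [0.718, 0.696, -0.0, -0.0]
ft_force: [-0.3, -0.1, 0.2]
grip_width: 0.0726
grasp_force: 0.0
```

Emit:
apply_moves --pt "0 0 0 0" --pt "0 0 -0.3 0" --pt "0 0 -0.6 0" --pt "0 0 -1 0" --pt "0 0 -1 0"

```text
clock: 43.35
eef_pos: [0.5577, 0.2722, 0.2476]
tool_rot: [0.718, 0.696, -0.001, -0.0]
ft_force: [1.0, -0.2, -0.4]
grip_width: 0.0855
grasp_force: 0.0
```

Emit:
apply_moves --pt "-0.4 0 -0.4 0" --pt "-0.9 0 -0.4 0" --pt "-0.9 0 -0.4 0" --pt "-0.9 0 0 0" --pt "-0.9 0 0 0"

```text
clock: 43.77
eef_pos: [0.5556, 0.1913, 0.272]
tool_rot: [0.718, 0.696, 0.001, 0.0]
ft_force: [0.5, -0.3, -0.4]
grip_width: 0.0854
grasp_force: 0.0
```

Emit:
apply_moves --pt "-0.9 0 0 0" --pt "-0.9 0 0 0" --pt "-0.9 0 0 0" --pt "-0.9 0 0 0" --pt "-0.9 0 0 0"

```text
clock: 44.18
eef_pos: [0.5522, 0.101, 0.2712]
tool_rot: [0.719, 0.695, -0.0, 0.0]
ft_force: [0.5, 0.8, -0.2]
grip_width: 0.0854
grasp_force: 0.0
```

Emit:
apply_moves --pt "-0.9 0 0 0" --pt "-0.9 0 0 0" --pt "-0.9 0 0 0" --pt "-0.9 0 0 0" --pt "-0.5 0 0 0"

```text
clock: 44.6
eef_pos: [0.5494, 0.0183, 0.2712]
tool_rot: [0.719, 0.695, -0.0, 0.0]
ft_force: [-0.0, -0.1, 0.8]
grip_width: 0.0855
grasp_force: 0.0
```

Emit:
apply_moves --pt "0 0 0 -0.115" --pt "0 0 0 -0.115" --pt "0 0 0 -0.115" --pt "0 0 0 -0.115" --pt "0 0 0 -0.115"

```text
clock: 45.02
eef_pos: [0.5497, 0.0203, 0.2712]
tool_rot: [0.477, 0.879, 0.0, -0.0]
ft_force: [-0.5, 0.7, -0.1]
grip_width: 0.0854
grasp_force: 0.0
```

Emit:
apply_moves --pt "0 0 0 -0.115" --pt "0 0 0 -0.115" --pt "0 0 0 -0.115" --pt "0 0 0 -0.115" --pt "0 0 0 -0.115"

```text
clock: 45.43
eef_pos: [0.5497, 0.0205, 0.2712]
tool_rot: [0.195, 0.981, 0.0, -0.0]
ft_force: [-0.7, -0.1, -0.7]
grip_width: 0.0854
grasp_force: 0.0
```

Emit:
apply_moves --pt "0 0 0 -0.115" --pt "0 0 0 -0.115" --pt "0 0 0 -0.115" --pt "0 0 0 0" --pt "0 0 0 0"

```text
clock: 45.85
eef_pos: [0.5498, 0.0205, 0.2712]
tool_rot: [0.02, 1.0, 0.0, -0.0]
ft_force: [-0.1, 0.9, 0.3]
grip_width: 0.0851
grasp_force: 0.0
```

```bash
python3 d.py .3825 -.2407 .25;python3 - <<'E'
from h import *
s=cam("side");c=cam("top")
o=np.zeros((600,800,3),np.uint8)
o[:,:400]=cv2.resize(c["image"][180:300,140:220],(400,600),interpolation=cv2.INTER_CUBIC)
o[:347,400:]=cv2.resize(s["image"][90:220,195:345],(400,347),interpolation=cv2.INTER_CUBIC)
o[347:,400:700]=cv2.resize(c["image"][240:318,340:432],(300,253),interpolation=cv2.INTER_CUBIC)
cv2.imwrite("pics/b6.png",o)
E
```

```text
units [  7.824 -13.388   1.062] yaw 177.67 j [0.037 0.335 0.18  1.416 0.    0.078] pos [0.5498 0.0205 0.2712] 45.85
```

View pics/b6.png

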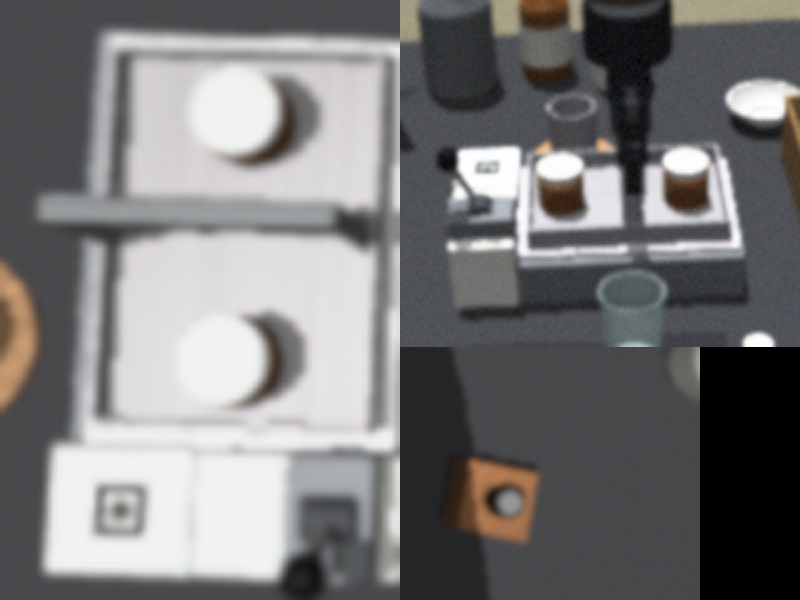

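The tray sits on the plate with its jars, bar from crop (37,210) to (341,215). The probe is still at its rest and the lever is untouched. Check the tray numerically and go to the probe.

Emit:
apply_moves --pt "0.3 -0.5 0 0" --pt "0.52 -0.89 0 0" --pt "0.52 -0.89 0 0" --pt "0.52 -0.89 0 0" --pt "0.52 -0.89 0 0"

```text
clock: 46.37
eef_pos: [0.4981, -0.06, 0.2713]
tool_rot: [0.019, 1.0, -0.0, -0.0]
ft_force: [0.8, -0.7, -0.0]
grip_width: 0.0857
grasp_force: 0.0
```

Emit:
apply_moves --pt "0.52 -0.89 0.1 0" --pt "0.52 -0.89 0.1 0" --pt "0.52 -0.89 0.1 0" --pt "0.52 -0.89 0.1 0" --pt "0.52 -0.89 0.1 0"

```text
clock: 46.78
eef_pos: [0.4426, -0.147, 0.2613]
tool_rot: [0.02, 1.0, -0.0, -0.0]
ft_force: [-0.3, 0.0, 0.5]
grip_width: 0.0856
grasp_force: 0.0
```

Emit:
apply_moves --pt "0.52 -0.89 0.1 0" --pt "0.52 -0.89 0.1 0" --pt "0.52 -0.89 0.1 0" --pt "0.52 -0.89 0.1 0" --pt "0.2 -0.4 0.1 0"

```text
clock: 47.2
eef_pos: [0.3935, -0.225, 0.2513]
tool_rot: [0.021, 1.0, -0.0, -0.0]
ft_force: [0.3, 1.1, -0.3]
grip_width: 0.0851
grasp_force: 0.0
```

Emit:
apply_moves --pt "0 0 0 0" --pt "0 0 0 0" --pt "0 0 0 0" --pt "0 0 0 0" --pt "0 0 0 0"

```text
clock: 47.62
eef_pos: [0.3959, -0.2225, 0.2514]
tool_rot: [0.018, 1.0, 0.0, 0.0]
ft_force: [-0.6, 1.0, 0.7]
grip_width: 0.0853
grasp_force: 0.0
```

```bash
python3 d.py .3825 -.2407 .099;python3 - <<'E'
from h import *
c=cam("top")
a,b=[onz(c,140+x/5,180+y/5,.197) for x,y in((37,210),(341,215))];print((a+b)/2,np.linalg.norm(a-b),np.degrees(np.arctan2(*(a-b)[1::-1])))
for n,x,y,z in(("rimTL",102,33,.084),("rimBL",80,443,.084)): print(n,onz(c,140+x/5,180+y/5,z))
E
```

```text
units [ 0.64  -0.933  7.62 ] yaw 177.92 j [-0.512  0.151 -0.112  1.307  0.    -0.476] pos [ 0.3959 -0.2225  0.2514] 47.6167
[0.55644234 0.27243206 0.197     ] 0.15651331784842817 88.41815298092
rimTL [0.67556699 0.35474593 0.084     ]
rimBL [0.44068753 0.36038202 0.084     ]
```

Emit:
apply_moves --pt "0.32 -0.47 0 0" --pt "0.32 -0.46 0 0" --pt "0 0 0.5 0" --pt "0 0 1 0" --pt "0 0 1 0"

```text
clock: 48.08
eef_pos: [0.3819, -0.2427, 0.2016]
tool_rot: [0.019, 1.0, -0.001, 0.001]
ft_force: [-0.1, -0.1, 0.1]
grip_width: 0.0855
grasp_force: 0.0
```

Emit:
apply_moves --pt "0 0 1 0" --pt "0 0 1 0" --pt "0 0 0.5 0" --pt "0 0 0 0" --pt "0 0 0 0"

```text
clock: 48.5
eef_pos: [0.3811, -0.2417, 0.151]
tool_rot: [0.019, 1.0, 0.0, -0.001]
ft_force: [0.7, -0.6, -0.2]
grip_width: 0.0856
grasp_force: 0.0
```

```bash
python3 d.py .3825 -.2407 .099
```

```text
units [-0.07   0.053  2.602] yaw 177.79 j [-0.565  0.222 -0.3    1.051 -0.    -0.527] pos [ 0.3811 -0.2417  0.151 ] 48.5
```

Emit:
apply_moves --pt "-0.07 0.05 0.8 0" --pt "0 0 0.8 0" --pt "0 0 0.5 0" --pt "0 0 0.35 0" --pt "0 0 0.1 0"

```text
clock: 48.92
eef_pos: [0.3833, -0.2407, 0.1002]
tool_rot: [0.019, 1.0, -0.0, -0.0]
ft_force: [0.3, 0.4, 0.1]
grip_width: 0.0854
grasp_force: 0.0
```

Emit:
apply_moves --pt "0 0 0 0" --pt "0 0 0 0" --pt "0 0 0 0" --pt "0 0 0 0" --pt "0 0 0 0" --claw 1

```text
clock: 49.33
eef_pos: [0.3837, -0.2406, 0.1009]
tool_rot: [0.019, 1.0, -0.0, 0.001]
ft_force: [-0.4, 0.1, 4.6]
grip_width: 0.0255
grasp_force: 7.3
```

Emit:
apply_moves --pt "0 0 0 0" --pt "0 0 0 0" --pt "0 0 0 0" --pt "0 0 0 0" --pt "0 0 0 0"

```text
clock: 49.75
eef_pos: [0.3839, -0.2407, 0.101]
tool_rot: [0.019, 1.0, -0.0, 0.001]
ft_force: [-1.1, 0.6, 6.5]
grip_width: 0.0248
grasp_force: 58.7
```

```bash
python3 -c "from h import *; st()"
```

```text
{'clock': 49.75, 'eef_pos': [0.3839, -0.2407, 0.101], 'tool_rot': [0.0188, 0.9998, -0.0004, 0.0007], 'joint_pos': [-0.56, 0.28, -0.3711, 0.9182, 0.0, -0.5224], 'ft_force': [-1.1053, 0.5765, 6.5255], 'grip_width': 0.0248, 'grasp_force': 58.7103}
```

Emit:
apply_moves --pt "0 0 -0.3 0" --pt "0 0 -0.6 0" --pt "0 0 -0.8 0" --pt "0 0 -0.8 0" --pt "0 0 -0.8 0"

```text
clock: 50.17
eef_pos: [0.3829, -0.2402, 0.1669]
tool_rot: [0.019, 1.0, 0.0, -0.001]
ft_force: [0.2, -0.1, -0.9]
grip_width: 0.0244
grasp_force: 59.1
```

Emit:
apply_moves --pt "0 0 -0.9 0" --pt "0 0 -0.9 0" --pt "0 0 -0.9 0" --pt "0 0 -0.9 0" --pt "0 0 -0.9 0"

```text
clock: 50.58
eef_pos: [0.383, -0.2401, 0.2572]
tool_rot: [0.019, 1.0, 0.0, -0.0]
ft_force: [0.6, -0.1, -0.1]
grip_width: 0.0247
grasp_force: 59.1
```

Emit:
apply_moves --pt "0 0 -0.9 0" --pt "0 0.3 -0.5 0" --pt "0 0.6 0 0" --pt "0 0.9 0 0" --pt "0 0.9 0 0"

```text
clock: 51.0
eef_pos: [0.3847, -0.185, 0.2832]
tool_rot: [0.019, 1.0, 0.001, -0.001]
ft_force: [0.0, 0.2, -0.2]
grip_width: 0.0248
grasp_force: 59.1
```

Emit:
apply_moves --pt "0 0.9 0 0" --pt "0 0.9 0 0" --pt "0 0.9 0 0" --pt "0 0.9 0 0" --pt "0 0.9 0 0"

```text
clock: 51.42
eef_pos: [0.3876, -0.0945, 0.283]
tool_rot: [0.019, 1.0, 0.0, -0.001]
ft_force: [-0.3, 1.0, 0.2]
grip_width: 0.0248
grasp_force: 59.1
```

Emit:
apply_moves --pt "0 0.9 0 0" --pt "0 0.9 0 0" --pt "0 0.9 0 0" --pt "0 0.9 0 0" --pt "0 0.9 0 0"

```text
clock: 51.83
eef_pos: [0.3908, -0.0048, 0.283]
tool_rot: [0.019, 1.0, 0.0, -0.001]
ft_force: [0.5, -0.3, 0.3]
grip_width: 0.0247
grasp_force: 59.1
```

Emit:
apply_moves --pt "0 0.9 0 0" --pt "0 0.9 0 0" --pt "0 0.9 0 0" --pt "0 0.9 0 0" --pt "0 0.9 0 0"

```text
clock: 52.25
eef_pos: [0.3941, 0.0849, 0.283]
tool_rot: [0.018, 1.0, -0.0, -0.001]
ft_force: [-0.1, 0.6, -0.6]
grip_width: 0.0247
grasp_force: 59.1
```

Emit:
apply_moves --pt "0 0.9 0 0" --pt "0 0.9 0 0" --pt "0 0.9 0 0" --pt "0 0.9 0 0" --pt "0 0.9 0 0"

```text
clock: 52.67
eef_pos: [0.3973, 0.1745, 0.2829]
tool_rot: [0.018, 1.0, -0.0, -0.001]
ft_force: [0.7, 0.6, -1.4]
grip_width: 0.0248
grasp_force: 59.1
```

Emit:
apply_moves --pt "0 0.9 0 0" --pt "0 0.9 0 0" --pt "0 0.9 0 0" --pt "0 0.9 0 0" --pt "0 0.9 0 0"

```text
clock: 53.08
eef_pos: [0.4007, 0.2643, 0.2828]
tool_rot: [0.018, 1.0, -0.001, -0.001]
ft_force: [0.3, 0.1, -0.0]
grip_width: 0.0247
grasp_force: 59.1
```

```bash
python3 d.py .404 .338 .22; python3 -c "from h import *; st()"
```

```text
units [-0.037  3.692  3.137] yaw 177.89 j [0.583 0.192 0.02  1.401 0.    0.62 ] pos [0.4007 0.2643 0.2828] 53.0833
{'clock': 53.0833, 'eef_pos': [0.4007, 0.2643, 0.2828], 'tool_rot': [0.0184, 0.9998, -0.0007, -0.0013], 'joint_pos': [0.5829, 0.192, 0.0198, 1.4014, 0.0004, 0.6198], 'ft_force': [0.3288, 0.0824, -0.0222], 'grip_width': 0.0247, 'grasp_force': 59.1094}
```

Emit:
apply_moves --pt "0 0.9 0 0" --pt "-0.04 0.9 0 0" --pt "0 0.9 0 0" --pt "0 0.6 0 0" --pt "0 0.39 0 0"

```text
clock: 53.5
eef_pos: [0.4047, 0.3382, 0.283]
tool_rot: [0.018, 1.0, -0.001, -0.001]
ft_force: [0.0, 0.7, -0.5]
grip_width: 0.0245
grasp_force: 59.1
```

Emit:
apply_moves --pt "0 0 0.5 0" --pt "0 0 0.9 0" --pt "0 0 0.9 0" --pt "0 0 0.9 0" --pt "0 0 0.9 0"

```text
clock: 53.92
eef_pos: [0.4053, 0.3357, 0.2006]
tool_rot: [0.019, 1.0, -0.001, -0.0]
ft_force: [-0.2, 0.7, -0.2]
grip_width: 0.0249
grasp_force: 59.1
```

Emit:
apply_moves --pt "0 0 0.5 0" --pt "0 0 0.3 0" --pt "0 0 0 0" --pt "0 0 0 0" --pt "0 0 0 0"

```text
clock: 54.33
eef_pos: [0.4065, 0.3373, 0.1874]
tool_rot: [0.019, 1.0, 0.001, 0.001]
ft_force: [0.7, -0.0, 0.7]
grip_width: 0.0246
grasp_force: 59.1
```

```bash
python3 d.py .404 .338 .185;python3 - <<'E'
from h import *
s=cam("side");c=cam("top")
o=np.hstack([cv2.resize(c["image"][225:315,140:220],(400,450),interpolation=cv2.INTER_CUBIC),cv2.resize(s["image"][110:200,195:275],(400,450),interpolation=cv2.INTER_CUBIC)])
cv2.imwrite("pics/b7.png",o)
p=np.array(bot.get_obs()["eef_pos"])
for n,X in(("tip",p-[0,0,.091]),("headtop",p+[0,0,.011]),("headbot",p-[0,0,.031]),("well",[.404,.338,.08])):
    u=np.array(proj(s,X));v=np.array(proj(c,X));print(n,"side",((u-[195,110])*5).round(),"top",((v-[140,225])*5).round())
E
```

```text
units [0.127 0.032 0.118] yaw 177.83 j [ 0.693  0.332 -0.046  1.191 -0.     0.731] pos [0.4065 0.3373 0.1874] 54.3333
tip side [161. 188.] top [113. 280.]
headtop side [147.  39.] top [ 53. 285.]
headbot side [153. 102.] top [ 79. 283.]
well side [159. 211.] top [120. 284.]
```

View pics/b7.png

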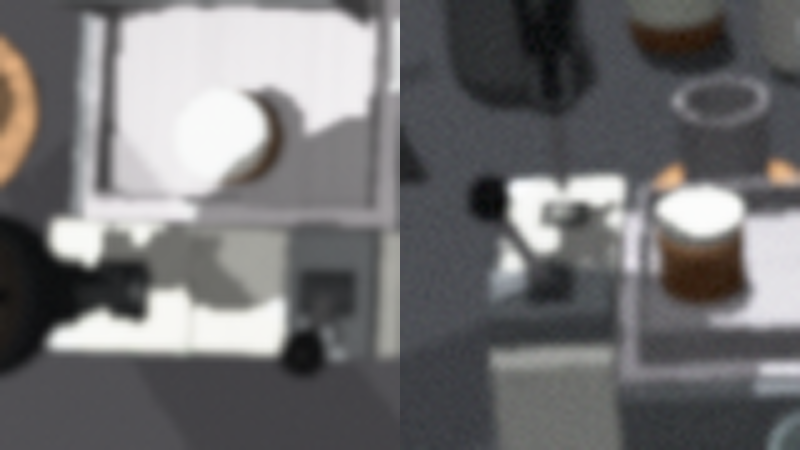

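Side crop: stem tip at local (160,186), well bezel at about (163,212), matching the projection to about 2 mm. Small correction in x, then lower carefully.

Emit:
apply_moves --pt "0.06 0 0 0" --pt "0 0 0.2 0" --pt "0 0 0.2 0" --pt "0 0 0.1 0" --pt "0 0 0 0"

```text
clock: 54.85
eef_pos: [0.4043, 0.3367, 0.1754]
tool_rot: [0.019, 1.0, -0.001, -0.001]
ft_force: [-0.5, 0.5, -0.9]
grip_width: 0.0245
grasp_force: 59.1
```

Emit:
apply_moves --pt "0 0 0.1 0" --pt "0 0 0.1 0" --pt "0 0 0.1 0" --pt "0 0 0.1 0" --pt "0 0 0 0"

```text
clock: 55.27
eef_pos: [0.4048, 0.3371, 0.1679]
tool_rot: [0.019, 1.0, 0.0, -0.0]
ft_force: [-0.3, -0.0, -1.0]
grip_width: 0.0241
grasp_force: 59.2
```

```bash
python3 -c "from h import *; st()"
```

```text
{'clock': 55.2667, 'eef_pos': [0.4048, 0.3371, 0.1679], 'tool_rot': [0.0188, 0.9998, 0.0001, -0.0], 'joint_pos': [0.6944, 0.3451, -0.0799, 1.1458, 0.0002, 0.732], 'ft_force': [-0.2793, -0.0087, -1.0226], 'grip_width': 0.0241, 'grasp_force': 59.2261}
```

Point is about 3 mm below the mouth with no force. Continue.

Emit:
apply_moves --pt "0 0 0.1 0" --pt "0 0 0.1 0" --pt "0 0 0.1 0" --pt "0 0 0.1 0" --pt "0 0 0 0"

```text
clock: 55.68
eef_pos: [0.4049, 0.3372, 0.16]
tool_rot: [0.019, 1.0, 0.0, 0.0]
ft_force: [0.9, 1.7, -1.5]
grip_width: 0.0245
grasp_force: 59.2
```

Emit:
apply_moves --pt "0 0 0.1 0" --pt "0 0 0.1 0" --pt "0 0 0.1 0" --pt "0 0 0.1 0" --pt "0 0 0 0"

```text
clock: 56.1
eef_pos: [0.4049, 0.3372, 0.152]
tool_rot: [0.019, 1.0, 0.0, 0.0]
ft_force: [1.4, 1.9, -2.1]
grip_width: 0.0243
grasp_force: 59.1
```

Emit:
apply_moves --pt "-0.02 0.03 0.15 0" --pt "0 0 0.15 0" --pt "0 0 0.15 0" --pt "0 0 0.15 0" --pt "0 0 0 0"

```text
clock: 56.52
eef_pos: [0.4049, 0.3374, 0.1395]
tool_rot: [0.019, 1.0, -0.0, -0.0]
ft_force: [1.3, 0.8, -1.6]
grip_width: 0.0249
grasp_force: 59.3
```

Emit:
apply_moves --pt "0 0 0.15 0" --pt "0 0 0.15 0" --pt "0 0 0.15 0" --pt "0 0 0.15 0" --pt "0 0 0.1 0"

```text
clock: 56.93
eef_pos: [0.405, 0.3375, 0.1258]
tool_rot: [0.019, 1.0, -0.0, -0.0]
ft_force: [-0.1, 0.2, -0.4]
grip_width: 0.0243
grasp_force: 59.3
```

Emit:
apply_moves --pt "0 0 0.15 0" --pt "0 0 0.15 0" --pt "0 0 0.1 0" --pt "0 0 0.1 0" --pt "0 0 0 0"

```text
clock: 57.35
eef_pos: [0.405, 0.3375, 0.1158]
tool_rot: [0.019, 1.0, -0.0, -0.0]
ft_force: [-0.8, -0.1, -0.4]
grip_width: 0.0245
grasp_force: 59.2
```

Emit:
apply_moves --pt "0 0 0.08 0" --pt "0 0 0.08 0" --pt "0 0 0.05 0" --pt "0 0 0 0" --pt "0 0 0 0"

```text
clock: 57.77
eef_pos: [0.4051, 0.3375, 0.112]
tool_rot: [0.019, 1.0, -0.0, -0.0]
ft_force: [0.0, -0.2, -0.7]
grip_width: 0.0245
grasp_force: 59.2
```

Emit:
apply_moves --pt "0 0 0.05 0" --pt "0 0 0.03 0" --pt "0 0 0 0" --pt "0 0 0 0" --pt "0 0 0 0"

```text
clock: 58.18
eef_pos: [0.4053, 0.3377, 0.1111]
tool_rot: [0.019, 1.0, 0.0, 0.0]
ft_force: [-1.5, -1.4, 5.5]
grip_width: 0.0245
grasp_force: 59.9
```

Emit:
apply_moves --pt "0 0 0 0" --pt "0 0 0 0" --pt "0 0 0 0" --pt "0 0 0 0" --pt "0 0 0 0" --claw 0

```text
clock: 58.6
eef_pos: [0.4051, 0.3375, 0.1102]
tool_rot: [0.019, 1.0, -0.0, -0.0]
ft_force: [0.3, -0.6, -0.2]
grip_width: 0.0829
grasp_force: 0.0
```

Emit:
apply_moves --pt "0 0 -0.2 0" --pt "0 0 -0.5 0" --pt "0 0 -1 0" --pt "0 0 -1 0" --pt "0 0 -1 0"

```text
clock: 59.02
eef_pos: [0.4052, 0.3376, 0.1861]
tool_rot: [0.019, 1.0, 0.0, 0.0]
ft_force: [0.8, -0.6, -0.4]
grip_width: 0.0856
grasp_force: 0.0
```

Emit:
apply_moves --pt "0 0 -1 0" --pt "0 0 -1 0" --pt "0 0 -1 0" --pt "0.7 0 0 0" --pt "0.7 0 0 0" --claw 1

```text
clock: 59.43
eef_pos: [0.3782, 0.3394, 0.2472]
tool_rot: [0.019, 1.0, 0.002, 0.002]
ft_force: [0.4, 0.7, 0.6]
grip_width: 0.0255
grasp_force: 0.0
```

Emit:
apply_moves --pt "0.7 0 0 0" --pt "0.7 0 0 0" --pt "0.7 -0.9 0 0" --pt "0 -0.9 0 0" --pt "0 -0.9 0 0"

```text
clock: 59.85
eef_pos: [0.332, 0.2859, 0.2451]
tool_rot: [0.018, 1.0, 0.0, 0.0]
ft_force: [0.8, 0.3, 0.6]
grip_width: -0.0001
grasp_force: 0.0
```

Emit:
apply_moves --pt "0 -0.9 0 0" --pt "0 -0.9 0 0" --pt "0 -0.9 0 0" --pt "0 -0.5 0 0" --pt "0 0 0 0"

```text
clock: 60.27
eef_pos: [0.3304, 0.221, 0.2451]
tool_rot: [0.02, 1.0, 0.0, 0.0]
ft_force: [0.5, -0.2, 0.1]
grip_width: 0.0001
grasp_force: 0.0
```

```bash
python3 d.py .335 .2185 .165;python3 - <<'E'
from h import *
s=cam("side");c=cam("top")
o=np.hstack([cv2.resize(c["image"][180:310,130:230],(400,520),interpolation=cv2.INTER_CUBIC),cv2.resize(s["image"][110:240,195:295],(400,520),interpolation=cv2.INTER_CUBIC)])
cv2.imwrite("pics/b8.png",o)
E
```

```text
units [-0.234 -0.116  4.004] yaw 177.72 j [ 0.59   0.041 -0.252  1.277 -0.     0.629] pos [0.3304 0.221  0.2451] 60.2667
```

View pics/b8.png

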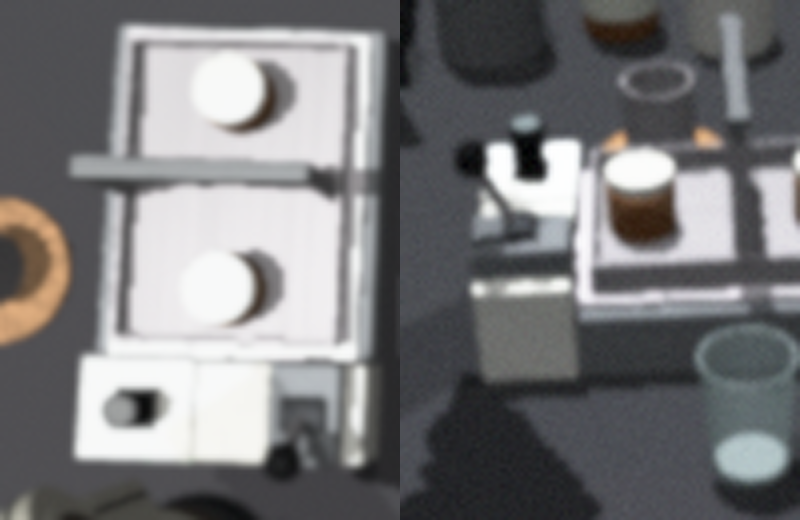

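The probe is home, its head sitting on the console at (125,408) top and (527,145) side. The lever ball is at (281,460) top and (472,158) side. Now I lower in front of the lever and push it.

Emit:
apply_moves --pt "0 0 0.8 0" --pt "0 0 0.8 0" --pt "0 0 0.8 0" --pt "0 0 0.8 0" --pt "0 0 0.8 0"

```text
clock: 60.78
eef_pos: [0.331, 0.2235, 0.1639]
tool_rot: [0.018, 1.0, 0.0, 0.0]
ft_force: [-0.1, -0.7, -0.2]
grip_width: -0.0001
grasp_force: 0.0
```

Emit:
apply_moves --pt "0 0 0 0" --pt "-0.4 -0.05 0 0" --pt "-0.4 0 0 0" --pt "-0.4 0 0 0" --pt "-0.4 0 0 0"

```text
clock: 61.2
eef_pos: [0.3642, 0.2207, 0.1655]
tool_rot: [0.019, 1.0, 0.001, 0.001]
ft_force: [-1.6, 0.2, 1.3]
grip_width: -0.0001
grasp_force: 0.8
```

Emit:
apply_moves --pt "-0.3 0 0 0" --pt "-0.3 0 0 0" --pt "-0.3 0 0 0" --pt "-0.3 0 0 0" --pt "-0.3 0 0 0"

```text
clock: 61.62
eef_pos: [0.3933, 0.2189, 0.1645]
tool_rot: [0.019, 1.0, -0.0, -0.0]
ft_force: [-0.6, -0.5, -0.0]
grip_width: 0.0001
grasp_force: 0.5
```

```bash
python3 -c "from h import *; st()"
```

```text
{'clock': 61.6167, 'eef_pos': [0.3933, 0.2189, 0.1645], 'tool_rot': [0.0189, 0.9998, -0.0, -0.0], 'joint_pos': [0.5078, 0.2052, -0.2822, 1.0834, 0.0, 0.5457], 'ft_force': [-0.5582, -0.5021, -0.0004], 'grip_width': 0.0001, 'grasp_force': 0.4817}
```

Emit:
apply_moves --pt "-0.2 0 0 0" --pt "-0.2 0 0 0" --pt "-0.2 0 0 0" --pt "0 0 0 0" --pt "0 0 0 0"

```text
clock: 62.03
eef_pos: [0.4051, 0.2185, 0.1645]
tool_rot: [0.019, 1.0, -0.0, 0.0]
ft_force: [0.0, -0.0, 0.4]
grip_width: 0.0
grasp_force: 0.0
```

Emit:
apply_moves --pt "-0.15 0 0 0" --pt "-0.15 0 0 0" --pt "-0.15 0 0 0" --pt "0 0 0 0" --pt "0 0 0 0"

```text
clock: 62.45
eef_pos: [0.4086, 0.2182, 0.164]
tool_rot: [0.018, 1.0, 0.0, -0.005]
ft_force: [-14.2, 0.9, 8.0]
grip_width: 0.0002
grasp_force: 8.0
```

Run:
```python
from h import *
s=cam("side");c=cam("top")
o=np.hstack([cv2.resize(c["image"][180:310,130:230],(400,520),interpolation=cv2.INTER_CUBIC),cv2.resize(s["image"][110:240,195:295],(400,520),interpolation=cv2.INTER_CUBIC)])
cv2.imwrite("pics/b9.png",o)
```

```text
(no output)
```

View pics/b9.png

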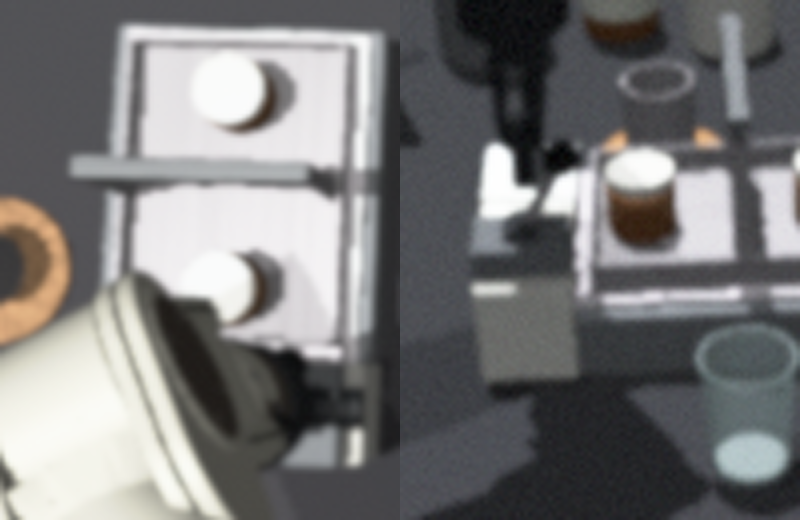

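The lever ball has swung from (472,158) to (562,155) and the force rose to 14 N at its stop. Backing off and lifting clear.

Emit:
apply_moves --pt "0.4 0 0 0" --pt "0.6 0 0 0" --pt "0.8 0 0 0" --pt "0.8 0 0 0" --pt "0.8 0 0 0"

```text
clock: 62.97
eef_pos: [0.3457, 0.2209, 0.1648]
tool_rot: [0.019, 1.0, 0.0, 0.001]
ft_force: [-0.5, 0.2, -0.3]
grip_width: -0.0
grasp_force: 0.0
```

Emit:
apply_moves --pt "0 0 -0.8 0" --pt "0 0 -1 0" --pt "0 0 -1 0" --pt "0 0 -1 0" --pt "0 0 -1 0"

```text
clock: 63.38
eef_pos: [0.3461, 0.2208, 0.2619]
tool_rot: [0.019, 1.0, 0.0, 0.001]
ft_force: [0.0, -0.2, -0.2]
grip_width: 0.0001
grasp_force: 0.0
```

Emit:
apply_moves --pt "0 -0.9 0 0" --pt "0 -0.9 0 0" --pt "0 -0.9 0 0" --pt "0 -0.9 0 0" --pt "0 -0.9 0 0"

```text
clock: 63.8
eef_pos: [0.3428, 0.1301, 0.2609]
tool_rot: [0.019, 1.0, 0.0, 0.001]
ft_force: [0.3, 0.4, 0.4]
grip_width: -0.0001
grasp_force: 0.0
```

Emit:
apply_moves --pt "0 0 0 0" --pt "0 0 0 0" --pt "0 0 0 0" --pt "0 0 0 0" --pt "0 0 0 0"

```text
clock: 64.22
eef_pos: [0.3425, 0.1315, 0.2605]
tool_rot: [0.018, 1.0, 0.0, 0.0]
ft_force: [-0.1, 0.3, 0.4]
grip_width: -0.0001
grasp_force: 0.0
```

Run:
```python
from h import *
s=cam("side");c=cam("top");st()
o=np.hstack([cv2.resize(c["image"][180:310,90:230],(400,371),interpolation=cv2.INTER_CUBIC),cv2.resize(s["image"][110:240,195:335],(400,371),interpolation=cv2.INTER_CUBIC)])
cv2.imwrite("pics/c1.png",o)
```

```text
{'clock': 64.3167, 'eef_pos': [0.3424, 0.1314, 0.2604], 'tool_rot': [0.0183, 0.9998, -0.0, -0.0], 'joint_pos': [0.3663, -0.0287, -0.2823, 1.3172, 0.0, 0.4029], 'ft_force': [0.1976, 0.8375, -0.3768], 'grip_width': 0.0001, 'grasp_force': 0.0}
```

View pics/c1.png

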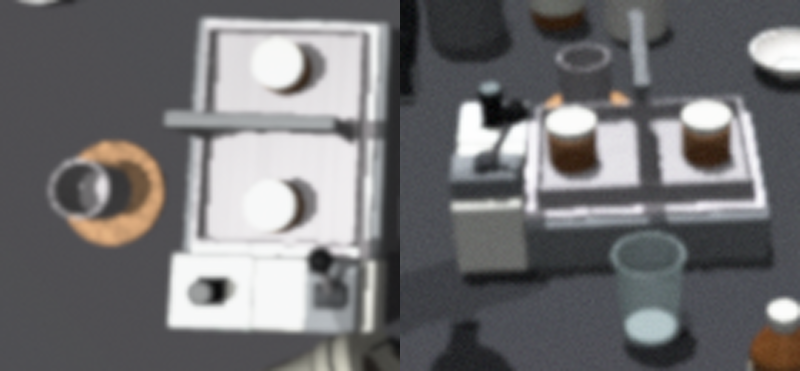

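The lever leans towards the plate, ball at top (320,262). The tray, jars, probe and cup are all in place and the robot is clear. Handing in.

```bash
python3 -c "
from workcell import bot
print(bot.job_done())"
```

```text
the job is handed in; nothing more can be done
None
```

The job is handed in at about 64 s on the robot clock, though no verdict came back. In the last pictures the cup is on the mat, both jars stand in the tray on the plate, the probe is home in the well, the lever is at its stop, and no bystander looked disturbed.

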